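# Tamp the clay reclaim tub and lay the tools in the shadow tray

## Robot

A 6-joint arm with a two-finger parallel gripper is mounted at the origin on a cart in front of the work surface, level with it; the furniture and walls round the work are solid. World frame = base frame: x ahead of the robot, y to its left, z up, the work surface at z = 0. Lengths are in m, angles in rad, forces in N, time in s.
With the tool pointing down it reaches from about 0.35 to 0.775 m from the base axis. Payload 7.3 kg.
Tool frame: the origin (TCP) lies midway between the tips of the shut fingers; the grasp point (between the pads) lies grasp_offset behind it (grasp_offset is the distance from the TCP to the grasp point, in m); z points along the fingers, y is the line along which they close (so a half turn about z gives the same grasp; the last joint's range is limited). The gripper opens to 92 mm and grips with 3 to 60 N. Pads are 19 mm wide; open, the fingers measure 130 mm over their backs; the gripper's body (75 mm by 190 mm) begins 47 mm behind the grasp point.
Start: joints at [0.968, 0.342, 1.524, -0, 1.275, -0.146], TCP at [0.232, 0.471, 0.204] pointing down, gripper open.
Joint ranges: [-2.53, 2.53], [-0.77, 2.02], [0.04, 2.7], [-1, 4.14], [0.28, 2.66], [-3.11, 3.11]. Speed limits (rad/s): [2.57, 2.57, 3.14, 3.14, 3.14, 3.14].

## Interface

Orientations are given as [roll, pitch, yaw] about the fixed x, y, z axes, in that order (R = Rz(yaw) Ry(pitch) Rx(roll)).
In Python, from cell import * gives the robot as it stands.
- The arm moves only by the tool step_arm, never from a script. Its argument "plan" is a list of rows, each a list of 5 numbers: the closure, from -1 (fully open) to 1 (shut), then the shift along the tool's x, y, z in m, then the turn about the tool's z in rad. In form: [[hand, x, y, z, twist], ...]. A call has 1 to 20 rows; each row is the pose to reach, as a shift and turn from the pose commanded when the call began, along the tool's axes at that moment; what a row does not reach only later rows make up. A row lasts 1/8 s, in which the tool goes at most 62.5 mm and 10.7 degrees, less where a joint would pass 70% of its speed; a pose out of reach is approached as far as the arm can. A call with a gripper value outside its range is refused whole. The fingers move at their own pace and stop on an object; "grip_force" is the grip in N (left out, the last holds). Time passes only in rows, so rows that repeat a pose let the fingers close. It gives the time, the measured TCP pose, the force, the opening and the grip force at its end, in the units of the state.
- observe(): the state, without advancing time (a new reading comes with each control period).
- read_camera(name): name is "side" or "top" or "wrist"; returns a dict with "img" (384x512x3 uint8, red, green, blue), "range_z" (384x512 float32, m along the optical axis (not along the pixel's ray), 0 where there is no reading), "fx", "fy", "cx", "cy" (pixels), "R" (3x3) and "t" (3): a world point X has camera coordinates R X + t; the wrist camera has in their place "T_tool_cam" (4x4, takes a point from camera to tool coordinates, whose origin is the TCP and whose axes are the flange's). Camera axes: x right, y down, z forward; pixel columns grow to the right and rows downward; lengths in m; the calibration is good to about 2 mm. The wrist camera is an equidistant fisheye: a pixel r from the principal point sees the ray r / f radians off the axis. A picture is of the moment at which its call begins: read the wrist's pose just before it.
- hand_in(): hands the job in; it is judged then, once.
The state is a dict: "time": time; "qpos": joint angles; "qvel": joint speeds; "joint_efforts": joint torques, N m; "tool_pos": TCP position; "tool_rot": TCP orientation; "contact_force": force on the tool from outside, world axes, zero at the start; "torque": the same for the moment, N m; "opening": finger opening in m; "grip_force": force on a finger pad.
Only numpy, scipy, OpenCV 4.12 (cv2) and the standard library are available. Lean on these libraries where they do the work, as an engineer would, in place of code of your own. Each camera call takes 0.05 s, during which the arm holds its last target. There are 200 camera calls.

## Task

Get the reclaim tub ready for soaking and tidy up: with the foot of the hand tamper, not with the fingers, press the four clay chunks fully down until they are flush with the packed scrap in the grey tub. Then lay the tamper and every loop tool and rib that lies on the table fully down in its own cut-out of the black shadow tray, the right way round (the red rib on the red floor, the wooden one on the wood-coloured floor), and let go. Leave the unfired shell dish and the blue jar where they are.

Things in the scene. Friction and masses are not known exactly. Their poses are not given: they have to be found in the camera images.
- tray: Fixed shadow tray: wooden base 296 x 206 x 4 mm, on it 290 x 200 mm black foam, top 14 mm above the table. Five pockets, each one tool's outline plus 3 mm all round. Origin: centre of the underside; x along the 290 mm side, z up. From -x to +x: small loop tool, large loop tool, the two ribs (one at +y, one at -y), tamper.
- pocket_loop_0 (a point): Centre of the small loop tool's pocket floor (yellow, 4 mm above the table; foam 10 mm deep); tray's axes. The tool belongs with its origin here and its axes parallel to the tray's: wire loop toward tray -y. 19 mm wide at the handle, 32 mm at the loop. A finger trough, cut to the floor, crosses both loop pockets from y = -12 to +30 mm and reaches 27 mm past their centre lines.
- pocket_loop_1 (a point): The same for the large loop tool, 55 mm beside it (yellow floor; 19 mm wide at the handle, 40 mm at the loop).
- pocket_rib_wood (a point): Centre of the wooden rib's pocket floor (wood-coloured, 9 mm above the table, 5 mm below the foam top); tray's axes. D-shaped: straight side toward tray +x, round side toward -x. The rib belongs with its origin here and its axes parallel to the tray's. A 36 mm wide finger trough, 10 mm deep, crosses its middle and reaches 21 mm past the pocket on both x sides.
- pocket_rib_red (a point): The same for the red rib (red floor), at the tray's -y side.
- pocket_tamper (a point): Centre of the main rectangle of the tamper's pocket (blue floor 4 mm above the table; foam 10 mm deep); tray's axes: 66 (x) x 56 (y) mm with a 36 mm wide slot for the tongue toward tray +y. The tamper belongs with its origin here and its axes parallel to the tray's.
- loop_0: Small loop tool: wooden handle 13 mm thick and 13 mm high, wire loop 26 mm wide at one end, 165 mm long in all, 30 g. y runs along the tool, the wire loop is at -y (y below -46 mm; only the handle, y above -35 mm, can be gripped); balance point at the origin. Start: lying flat on the table. May be absent. Origin: centre of the underside; z up when it lies as it should.
- loop_1: Large loop tool: dark handle 13 mm thick and 13 mm high, wire loop 34 mm wide, 170 mm long, 30 g. y along the tool, the loop at -y (y below -42 mm; grip y above -35 mm); balance point at the origin. Start: lying flat on the table. May be absent. Origin: centre of the underside; z up when it lies as it should.
- rib_wood: Grey-brown wooden rib. Kidney-shaped flat scraper ('rib'), 48 x 90 x 6 mm, 20 to 30 g. The long nearly straight edge faces the rib's +x, the round edge its -x; the long axis is y; at y = 0 it is 48 mm across from edge to edge. It starts lying flat on the table. May be absent. Origin: centre of the underside; z up when it lies as it should.
- rib_red: Red rubber rib (stiff). Kidney-shaped flat scraper ('rib'), 48 x 90 x 6 mm, 20 to 30 g. The long nearly straight edge faces the rib's +x, the round edge its -x; the long axis is y; at y = 0 it is 48 mm across from edge to edge. It starts lying flat on the table. May be absent. Origin: centre of the underside; z up when it lies as it should.
- tamper: Hand tamper, always there: flat wooden foot 60 (x) x 50 (y) x 14 mm with a tongue 30 mm wide that reaches out to y = +45 mm, and on top an upright dark grip 24 mm thick (x), 56 mm long (y), from 16 to 62 mm above the underside; 220 g. It starts standing on its foot on the table. Origin: centre of the underside of the 60 x 50 part; z up.
- loop_0_key (a point): Point of the small loop tool on its underside plane, 70 mm toward the loop (-y) from its origin; tells which way round it lies. Same axes as the tool.
- loop_1_key (a point): Point of the large loop tool on its underside plane, 70 mm toward the loop (-y) from its origin; tells which way round it lies. Same axes as the tool.
- rib_wood_key (a point): Point of the wooden rib on its underside plane, 20 mm toward the straight edge (+x) from its origin; tells which way round it lies. Same axes as the tool.
- rib_red_key (a point): Point of the red rib on its underside plane, 20 mm toward the straight edge (+x) from its origin; tells which way round it lies. Same axes as the tool.
- tamper_key (a point): Point of the tamper on its underside plane, 35 mm toward the tongue (+y) from its origin; tells which way round it lies. Same axes as the tool.
- tub: Fixed grey open tub, 124 (x) x 130 (y) x 44 mm outside, walls 5 mm, full of packed dry clay scrap, top 21 mm above the table. Four chunks (30 x 30 mm, rounded) stand proud of it at x, y = (-23, 25), (23, 25), (-23, -25), (23, -25) mm in the tub's frame: chunk_0 to chunk_3. Origin: centre of the underside; z up.
- chunk_0 (a joint): How far clay chunk 0 has been pressed down: 0 = its top 37 mm above the table, 0.015 = fully down, top 22 mm above the table, flush with the scrap to 1 mm. About 4 N pushes it straight down; it stays where it is left. Starts between 0 and 0.007.
- chunk_1 (a joint): How far clay chunk 1 has been pressed down: 0 = its top 37 mm above the table, 0.015 = fully down, top 22 mm above the table, flush with the scrap to 1 mm. About 4 N pushes it straight down; it stays where it is left. Starts between 0 and 0.007.
- chunk_2 (a joint): How far clay chunk 2 has been pressed down: 0 = its top 37 mm above the table, 0.015 = fully down, top 22 mm above the table, flush with the scrap to 1 mm. About 4 N pushes it straight down; it stays where it is left. Starts between 0 and 0.007.
- chunk_3 (a joint): How far clay chunk 3 has been pressed down: 0 = its top 37 mm above the table, 0.015 = fully down, top 22 mm above the table, flush with the scrap to 1 mm. About 4 N pushes it straight down; it stays where it is left. Starts between 0 and 0.007.
- shell_dish: Unfired shell-shaped dish, 78 x 108 x 42 mm, behind the tray: a bystander, do not disturb.
- jar_blue: Blue glaze jar with a black lid, 56 mm across, 70 mm high, in front of the tub: a bystander, do not disturb.

How it is judged:
On the way, in this order (a step that is already met when the one before it is completed fails the run):
1. all four clay chunks are pressed down level with the scrap (value of joint each of chunk_0, chunk_1, chunk_2, chunk_3 above 0.012 m), for 0.2 s.
2. the tamper, its work done, lies in its pocket (horizontal distance between tamper and pocket_tamper below 0.006 m and x of tamper_key in the frame of tray between 0.098 and 0.112 m and y of tamper_key in the frame of tray between 0.018 and 0.032 m and z of tamper in the frame of tray below 0.007 m and z of tamper_key in the frame of tray below 0.0075 m and angle between tamper's own z axis and vertical below 0.08 rad and linear speed of tamper below 0.02 m/s), for 0.2 s.
At the end, for the whole second after the job is handed in: All four chunks are within 3 mm of fully down; the tamper and every tool present rest flat in their own pockets, origin within 6 mm of the pocket site and key point within 7 mm of its right place in tray x and y, underside at most 3 mm above the pocket floor, at rest (all of step 1 and all of step 2 and horizontal distance between loop_0 and pocket_loop_0 below 0.006 m and x of loop_0_key in the frame of tray between -0.122 and -0.108 m and y of loop_0_key in the frame of tray between -0.077 and -0.063 m and z of each of loop_0, loop_1 in the frame of tray below 0.007 m and z of each of loop_0_key, loop_1_key in the frame of tray below 0.0075 m and angle between each of loop_0, loop_1, rib_wood, rib_red's own z axis and vertical below 0.08 rad and linear speed of each of loop_0, loop_1, rib_wood, rib_red below 0.02 m/s and horizontal distance between loop_1 and pocket_loop_1 below 0.006 m and x of loop_1_key in the frame of tray between -0.067 and -0.053 m and y of loop_1_key in the frame of tray between -0.077 and -0.063 m and horizontal distance between rib_wood and pocket_rib_wood below 0.006 m and x of rib_wood_key in the frame of tray between 0.03 and 0.044 m and y of rib_wood_key in the frame of tray between 0.0425 and 0.0565 m and z of each of rib_wood, rib_red in the frame of tray below 0.012 m and z of each of rib_wood_key, rib_red_key in the frame of tray below 0.0125 m and horizontal distance between rib_red and pocket_rib_red below 0.006 m and x of rib_red_key in the frame of tray between 0.03 and 0.044 m and y of rib_red_key in the frame of tray between -0.0565 and -0.0425 m); the robot touches nothing.
It fails at once if the fingers press on the tub or its chunks (over 5 N) (contact force between the fingers and tub above 5 N).
It fails at once if the unfired shell dish is moved more than 2 cm (distance of shell_dish from where it was at the start of the episode above 0.02 m).
It fails at once if the blue jar is moved more than 2 cm (distance of jar_blue from where it was at the start of the episode above 0.02 m).
Of loop_0, loop_1, rib_wood, rib_red only 3 to 4 are there at a start; the rules pass over those that are not, and their reading is None.
At some moment in a run one of loop_0, loop_1, rib_wood, rib_red may be knocked a few centimetres aside while the robot is not near it.
Once in a run the grip may slacken for a moment while it holds something.
It also fails if it takes over 210 s, if anything falls off the work surface, if the arm or the gripper's body presses on something with over 40 N, if the wrist force passes 120 N, or if a joint passes its speed limit or range.

## Working session

There is one attempt and no reset: what is moved stays moved. The work goes in short steps, Python scripts to look and compute and a tool call to move; the robot and the scene stay as the last step left them, time stands still between calls to the robot, and variables do not carry over. Pictures are saved under pics/ and viewed, at most 14 in all, crops included, and the job is handed in when it is done.

Besides the shell and the picture viewer there is one more tool, called after ">>>" as name(argument=value, ...) on one line, values as JSON. step_arm: Moves the arm, as the interface text tells. Its arguments: {"type":"object","properties":{"plan":{"type":"array","items":{"type":"array","items":{"type":"number"}}},"grip_force":{"type":"number"}},"required":["plan"]}

```bash
mkdir -p pics; ls; python3 - <<'E'
from cell import *
import cv2,numpy as np
print(observe())
for n in ("top","side"):
    c=read_camera(n); np.savez(n+".npz",**c)
    cv2.imwrite(f"pics/{n}0.png",c["img"][:,:,::-1])
    print(n,c["fx"],c["cx"],c["cy"],c["R"],c["t"])
E
```

```text
pics
{'time': 0.0, 'qpos': array([ 9.67997371e-01,  3.42690448e-01,  1.52501739e+00, -2.78963472e-05,
        1.27539884e+00, -1.45975675e-01]), 'qvel': array([-8.45234141e-04, -1.80521893e-03, -8.00344460e-04, -7.34506436e-05,
       -2.84161178e-04, -1.87927206e-03]), 'joint_efforts': array([-6.76736581e-04, -4.31236053e+01, -2.44217098e+01,  7.17036752e-02,
        5.60185465e-02, -1.33010640e-04]), 'tool_pos': array([0.23129999, 0.47080795, 0.20336161]), 'tool_rot': array([-3.14009085e+00, -1.93835254e-04,  2.68477737e+00]), 'contact_force': array([-0.90238468,  0.23697993, -0.55925438]), 'torque': array([-0.04686379, -0.02924914,  0.02419846]), 'grip_force': 0.0, 'opening': 0.0919678424559659}
top 401.73708708047224 252.22907151472515 185.52460930804182 [[ 0.02796557 -0.99956999  0.00881837]
 [-0.98193019 -0.02912171 -0.18698939]
 [ 0.18716579 -0.00342976 -0.98232235]] [-0.08076272  0.57539385  1.38192875]
side 429.57583595343357 260.6275077154299 186.43891259772178 [[-0.94748984 -0.31967459  0.00843587]
 [-0.15962829  0.44993806 -0.87867773]
 [ 0.27709533 -0.83388482 -0.47734085]] [0.53123612 0.17504177 1.28013823]
```

```bash
python3 - <<'E'
import cv2
for n in("top","side"):
    i=cv2.imread(f"pics/{n}0.png"); cv2.imwrite(f"pics/{n}1.png",cv2.resize(i,(800,600),interpolation=cv2.INTER_CUBIC))
E
```

```text
(no output)
```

View pics/top1.png

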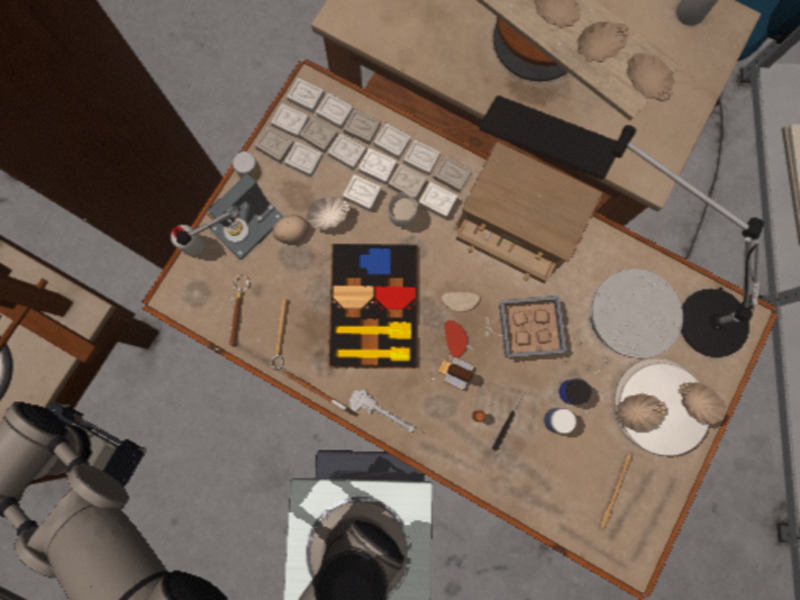

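View pics/side1.png

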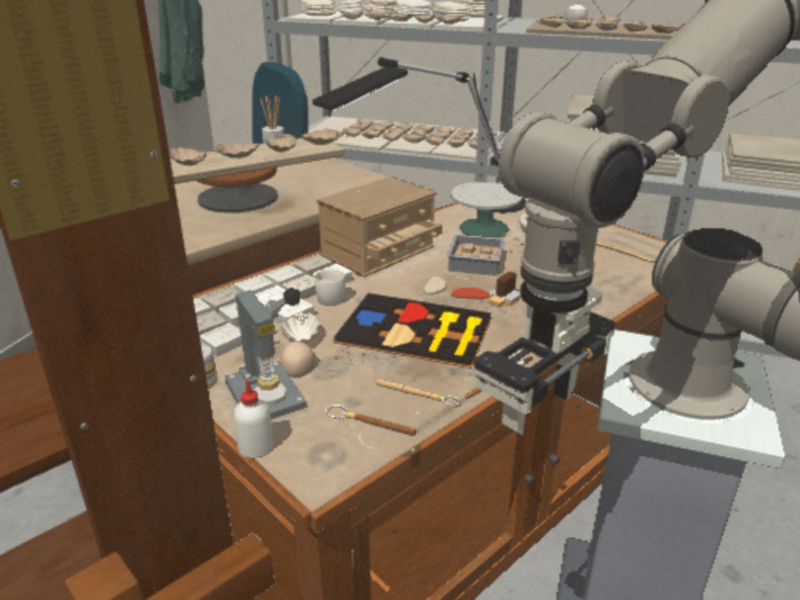

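```bash
cat > h.py <<'E'
import numpy as np,cv2
from scipy.spatial.transform import Rotation as Ro
def ray_plane(c,uv,z,pose=None):
    """pixels (n,2) -> world points on plane z"""
    uv=np.atleast_2d(np.asarray(uv,float)); a=np.c_[(uv[:,0]-c["cx"])/c["fx"],(uv[:,1]-c["cy"])/c["fy"]]
    if pose is None:
        d=np.c_[a,np.ones(len(a))]@c["R"]; o=-c["R"].T@c["t"]
    else:
        r=np.linalg.norm(a,axis=1,keepdims=True)+1e-12
        d=np.c_[a/r*np.sin(r),np.cos(r)]
        T=np.eye(4);T[:3,:3]=Ro.from_euler("xyz",pose[1]).as_matrix();T[:3,3]=pose[0]
        T=T@c["T_tool_cam"]; d=d@T[:3,:3].T; o=T[:3,3]
    return o+d*((z-o[2])/d[:,2])[:,None]
def project(c,X,pose):
    T=np.eye(4);T[:3,:3]=Ro.from_euler("xyz",pose[1]).as_matrix();T[:3,3]=pose[0]
    T=np.linalg.inv(T@c["T_tool_cam"]); p=np.atleast_2d(X)@T[:3,:3].T+T[:3,3]
    n=np.linalg.norm(p[:,:2],axis=1); th=np.arctan2(n,p[:,2])
    return np.c_[c["cx"]+c["fx"]*th*p[:,0]/n,c["cy"]+c["fy"]*th*p[:,1]/n]
def go(s,x,y,z,yaw):
    """tool-axis shift and twist from state s to world TCP target (tool down)"""
    R=Ro.from_euler("xyz",s["tool_rot"]).as_matrix()
    d=R.T@(np.array([x,y,z])-s["tool_pos"])
    tw=-(yaw-s["tool_rot"][2]); tw=(tw+np.pi/2)%np.pi-np.pi/2
    q6=s["qpos"][5]
    return np.round(d,4),"twist",round(tw,3),"q6",round(q6,2)
def look(read_camera,observe,name):
    s=observe(); c=read_camera("wrist"); np.savez(name+".npz",pos=s["tool_pos"],rot=s["tool_rot"],**c)
    return s,c,(s["tool_pos"],s["tool_rot"])
def load(name):
    c=dict(np.load(name+".npz")); return c,(c["pos"],c["rot"])
def rectify(c,pose,cx,cy,half,z,n=600):
    """world-aligned view of plane z, +x up, +y left, metres/pixel = 2*half/n"""
    g=(np.arange(n)+.5)/n*2*half-half
    Y,X=np.meshgrid(cy-g,cx-g); 
    P=np.c_[X.ravel(),Y.ravel(),np.full(n*n,z)]
    m=project(c,P,pose).astype(np.float32).reshape(n,n,2)
    return cv2.remap(c["img"],m[...,0],m[...,1],cv2.INTER_LINEAR)[:,:,::-1]
E
python3 - <<'E'
from h import *
c=dict(np.load("top.npz")); im=c["img"]; hsv=cv2.cvtColor(im,cv2.COLOR_RGB2HSV); H,S,V=[hsv[...,i].astype(int) for i in range(3)]
def blobs(m,name,z,roi,amin=8):
    mm=np.zeros(m.shape,np.uint8);x0,y0,x1,y1=[int(v/1.5625) for v in roi];mm[y0:y1,x0:x1]=m[y0:y1,x0:x1]
    n,l,st,ce=cv2.connectedComponentsWithStats(mm)
    for i in range(1,n):
        if st[i,4]<amin: continue
        p=np.argwhere(l==i)[:,::-1]; w=ray_plane(c,p,z)[:,:2]
        r=cv2.minAreaRect((w*1000).astype(np.float32))
        print(name,st[i,4],ray_plane(c,ce[i],z)[0].round(4),"rect",np.round(r[0]),np.round(r[1]),round(r[2],1),"px",(ce[i]*1.5625).round())
w=(320,230,430,380)
blobs(V<50,"black",.014,w); blobs((S>150)&(H>100)&(H<125)&(V>80),"blue",.004,w)
blobs((S>200)&(H>22)&(H<32),"yellow",.004,w); blobs((S>150)&((H<6)|(H>174))&(V>110),"red",.009,(320,230,520,400))
blobs((S>80)&(H>8)&(H<20)&(V>180),"woodp",.009,w)
blobs((V>150)&(S<80),"rib?",.006,(430,280,490,320))
blobs((V<75),"grip",.06,(430,350,490,400))
for u,v in [(233,345),(241,283),(286,300),(278,362),(444,372),(470,380),(533,327),(575,390)]:
    print((u,v),ray_plane(c,(u/1.5625,v/1.5625),.01)[0].round(3))
E
```

```text
black 886 [ 0.6466 -0.0128  0.014 ] rect [645. -14.] [ 95. 193.] 1.7 px [373. 264.]
black 806 [ 0.4787 -0.0074  0.014 ] rect [480. -17.] [144. 195.] 0.5 px [368. 334.]
blue 270 [ 0.6576 -0.0191  0.004 ] rect [658. -15.] [58. 71.] 1.7 px [376. 260.]
yellow 258 [ 0.492  -0.0367  0.004 ] rect [498. -19.] [169.  36.] 86.4 px [381. 329.]
yellow 227 [ 0.4368 -0.0312  0.004 ] rect [440. -23.] [164.  28.] 87.1 px [378. 353.]
red 319 [ 0.5722 -0.0647  0.009 ] rect [570. -66.] [52. 92.] 1.7 px [394. 296.]
red 236 [ 0.4768 -0.2096  0.009 ] rect [ 478. -212.] [86. 45.] 12.0 px [455. 338.]
woodp 293 [0.571  0.0337 0.009 ] rect [568.  32.] [49. 89.] 1.7 px [352. 295.]
rib? 8 [ 0.5819 -0.151   0.006 ] rect [ 582. -152.] [11.  7.] 1.0 px [431. 293.]
rib? 234 [ 0.5675 -0.2193  0.006 ] rect [ 565. -219.] [41. 89.] 1.7 px [459. 300.]
grip 46 [ 0.3865 -0.2213  0.06  ] rect [ 386. -216.] [53. 21.] 87.6 px [462. 376.]
(233, 345) [0.445 0.305 0.01 ]
(241, 283) [0.592 0.297 0.01 ]
(286, 300) [0.554 0.189 0.01 ]
(278, 362) [0.409 0.199 0.01 ]
(444, 372) [ 0.397 -0.185  0.01 ]
(470, 380) [ 0.38  -0.245  0.01 ]
(533, 327) [ 0.507 -0.392  0.01 ]
(575, 390) [ 0.364 -0.486  0.01 ]
```

```bash
python3 -c "
from h import *;from cell import *
print(go(observe(),.44,-.27,.3,np.pi/2))"
```

```text
(array([-0.514 , -0.573 , -0.0959]), 'twist', np.float64(1.114), 'q6', np.float64(-0.15))
```

>>> step_arm(plan=[[-1,-0.514,-0.573,-0.096,1.114],[-1,-0.514,-0.573,-0.096,1.114],[-1,-0.514,-0.573,-0.096,1.114],[-1,-0.514,-0.573,-0.096,1.114],[-1,-0.514,-0.573,-0.096,1.114],[-1,-0.514,-0.573,-0.096,1.114],[-1,-0.514,-0.573,-0.096,1.114],[-1,-0.514,-0.573,-0.096,1.114],[-1,-0.514,-0.573,-0.096,1.114],[-1,-0.514,-0.573,-0.096,1.114],[-1,-0.514,-0.573,-0.096,1.114],[-1,-0.514,-0.573,-0.096,1.114],[-1,-0.514,-0.573,-0.096,1.114],[-1,-0.514,-0.573,-0.096,1.114],[-1,-0.514,-0.573,-0.096,1.114],[-1,-0.514,-0.573,-0.096,1.114],[-1,-0.514,-0.573,-0.096,1.114],[-1,-0.514,-0.573,-0.096,1.114],[-1,-0.514,-0.573,-0.096,1.114]])

```text
time: 2.48
tool_pos: [0.4401, -0.2696, 0.3001]
tool_rot: [3.141, 0.0, 1.571]
contact_force: [-0.1, 0.6, 0.7]
opening: 0.0918
grip_force: 0.0
```

```bash
python3 - <<'E'
from h import *;from cell import *
s,c,p=look(read_camera,observe,"w1"); print(s["tool_pos"],s["tool_rot"],s["qpos"],c["T_tool_cam"],c["fx"])
cv2.imwrite("pics/w1.png",rectify(c,p,.47,-.25,.25,.0))
E
```

```text
[ 0.44013941 -0.26955939  0.30009873] [3.14138336e+00 4.91189933e-05 1.57106867e+00] [-6.98153945e-01  2.68733986e-01  1.36438383e+00  9.71472110e-05
  1.50828297e+00 -6.98432352e-01] [[ 1.97356808e-03 -9.63393607e-01 -2.68083685e-01  7.22010791e-02]
 [ 9.99997513e-01  2.17978049e-03 -4.71581908e-04  3.53560096e-04]
 [ 1.03868258e-03 -2.68082088e-01  9.63395513e-01 -1.80509110e-01]
 [ 0.00000000e+00  0.00000000e+00  0.00000000e+00  1.00000000e+00]] 297.3186396354542
```

View pics/w1.png

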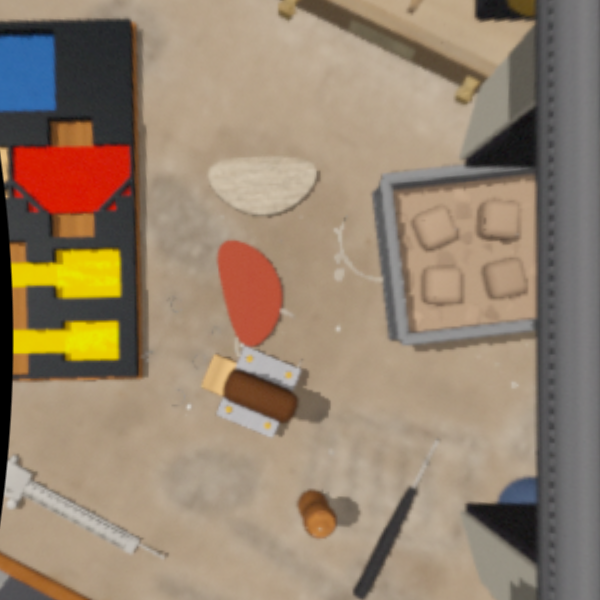

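```bash
cat >> h.py <<'E'
def px2w(u,v,cx,cy,half,n=600):
    k=2*half/n; return cx+half-(v+.5)*k, cy+half-(u+.5)*k
def masks(im):
    hsv=cv2.cvtColor(im,cv2.COLOR_BGR2HSV); return [hsv[...,i].astype(int) for i in range(3)]
def big(m,n=1,op=3):
    m=cv2.morphologyEx(m.astype(np.uint8),cv2.MORPH_OPEN,np.ones((op,op)))
    k,l,st,ce=cv2.connectedComponentsWithStats(m); o=np.argsort(-st[1:,4])[:n]+1
    return [(l==i) for i in o],[st[i,4] for i in o]
def wrect(m,cx,cy,half,n=600):
    p=np.argwhere(m); x,y=px2w(p[:,1],p[:,0],cx,cy,half,n); w=np.c_[x,y]
    r=cv2.minAreaRect((w*1000).astype(np.float32)); return w.mean(0).round(4),np.round(r[0],1),np.round(r[1],1),round(r[2],1)
E
python3 - <<'E'
from h import *
c,p=load("w1")
a=(.39,-.21,.07)
im=rectify(c,p,*a,.0148); H,S,V=masks(im); 
g=(S<45)&(V>110); ms,ar=big(g,2,5); print("plates",ar)
for m in ms: print(wrect(m,*a))
print("both",wrect(ms[0]|ms[1],*a))
t=(S>90)&(V>170)&(H>10)&(H<25); ms,ar=big(t,1,5); print("tongue",ar,wrect(ms[0],*a))
im=rectify(c,p,*a,.062); H,S,V=masks(im); ms,ar=big((V<110)&(S>100),1,5); print("grip",wrect(ms[0],*a))
a=(.5,-.36,.12); im=rectify(c,p,*a,.034); cv2.imwrite("pics/tub.png",im)
E
```

```text
plates [np.int32(16621), np.int32(12922)]
(array([ 0.4148, -0.2225]), array([ 415.1, -221.2]), array([56.7, 20.2]), 69.4)
(array([ 0.3734, -0.206 ]), array([ 373.3, -206.2]), array([51.9, 16.1]), 66.5)
both (array([ 0.3967, -0.2153]), array([ 395.4, -213.3]), array([56.8, 62.2]), 68.2)
tongue [np.int32(9771)] (array([ 0.4088, -0.182 ]), array([ 408.5, -182.3]), array([20.1, 29.9]), 67.2)
grip (array([ 0.3957, -0.2177]), array([ 396.1, -215.5]), array([54.1, 23.4]), 65.9)
```

View pics/tub.png

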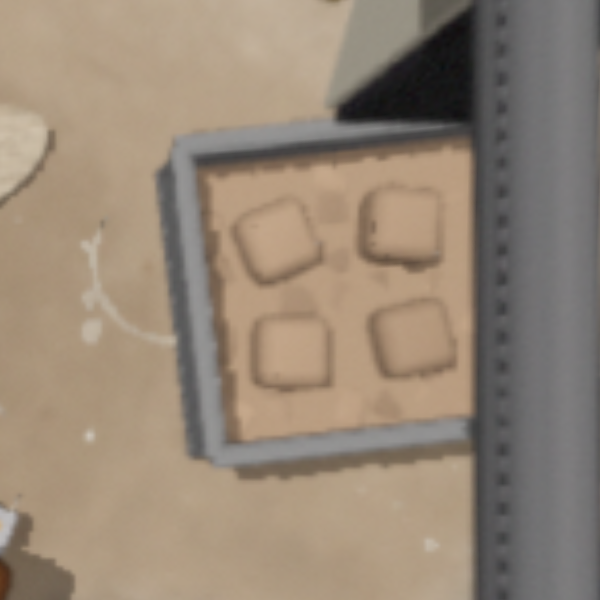

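```bash
python3 -c "
from h import *;from cell import *
print(go(observe(),.395,-.2145,.03,1.169)); print(grasp_offset if 'grasp_offset' in globals() else [k for k in dir() if not k.startswith('_')])"
```

```text
(array([ 0.0552, -0.0452,  0.27  ]), 'twist', np.float64(0.402), 'q6', np.float64(-0.7))
0.0188
```

>>> step_arm(plan=[[-1,0.055,-0.045,0.1,0.402],[-1,0.055,-0.045,0.16,0.402],[-1,0.055,-0.045,0.18,0.402],[-1,0.055,-0.045,0.2,0.402],[-1,0.055,-0.045,0.24,0.402],[-1,0.055,-0.045,0.27,0.402],[-1,0.055,-0.045,0.27,0.402],[-1,0.055,-0.045,0.27,0.402],[1,0.055,-0.045,0.27,0.402],[1,0.055,-0.045,0.27,0.402],[1,0.055,-0.045,0.27,0.402],[1,0.055,-0.045,0.27,0.402],[1,0.055,-0.045,0.27,0.402],[1,0.055,-0.045,0.27,0.402],[1,0.055,-0.045,0.27,0.402]], grip_force=45)

```text
time: 4.4
tool_pos: [0.3951, -0.2147, 0.03]
tool_rot: [-3.141, -0.0, 1.169]
contact_force: [0.4, 0.9, -0.2]
opening: 0.0265
grip_force: 0.0
```

>>> step_arm(plan=[[1,0,0,-0.05,0],[1,0,0,-0.1,0],[1,0,0,-0.13,0],[1,0,0,-0.13,0]])

```text
time: 4.9
tool_pos: [0.3961, -0.2155, 0.1616]
tool_rot: [3.137, 0.001, 1.169]
contact_force: [0.8, -0.1, -3.0]
opening: 0.0221
grip_force: 45.0
```

```bash
python3 - <<'E'
from h import *;from cell import *
s,c,p=look(read_camera,observe,"w2"); print(s["tool_pos"],s["tool_rot"],s["opening"])
cv2.imwrite("pics/w2.png",c["img"][:,:,::-1])
print(go(s,.505,-.378,s["tool_pos"][2],np.pi/2+.105))
E
```

```text
[ 0.39608318 -0.21545559  0.16158587] [3.13724495e+00 1.06104951e-03 1.16888911e+00] 0.022140646889716373
(array([-0.107 ,  0.1638,  0.0008]), 'twist', np.float64(-0.507), 'q6', np.float64(-0.27))
```

View pics/w2.png

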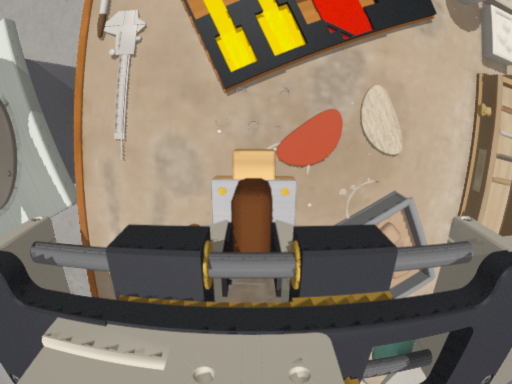

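```bash
python3 - <<'E'
from h import *;from cell import *
c,p=load("w2"); H,S,V=masks(c["img"][:,:,::-1].copy()); 
for v in (186,192,198):
    r=np.where((S[v]<60)&(V[v]>120)&(np.abs(np.arange(512)-255)<60))[0]; print(v,r.min(),r.max())
    for z in (.130,.136,.142,.148):
        w=ray_plane(c,[(r.min()-.5,v),(r.max()+.5,v)],z,p); print(z,np.linalg.norm(w[1]-w[0]).round(4),end=" ")
    print()
E
```

```text
186 196 296
0.13 0.0752 0.136 0.0731 0.142 0.071 0.148 0.0689 
192 196 296
0.13 0.0757 0.136 0.0735 0.142 0.0714 0.148 0.0692 
198 196 296
0.13 0.0761 0.136 0.074 0.142 0.0718 0.148 0.0697
```

>>> step_arm(plan=[[1,-0.107,0.164,0,-0.507],[1,-0.107,0.164,0,-0.507],[1,-0.107,0.164,0,-0.507],[1,-0.107,0.164,0,-0.507],[1,-0.107,0.164,0.02,-0.507],[1,-0.107,0.164,0.05,-0.507],[1,-0.107,0.164,0.085,-0.507],[1,-0.107,0.164,0.085,-0.507]])

```text
time: 5.95
tool_pos: [0.5022, -0.3751, 0.0714]
tool_rot: [-3.137, -0.006, 1.675]
contact_force: [0.4, 0.8, -1.8]
opening: 0.0223
grip_force: 45.0
```

```bash
python3 - <<'E'
from h import *;from cell import *
c=read_camera("top"); np.savez("top2.npz",**c)
d=read_camera("side"); np.savez("side2.npz",**d)
s,w,p=look(read_camera,observe,"w3")
t=c["img"][170:270,290:420,::-1]; u=d["img"][110:210,250:380,::-1]
cv2.imwrite("pics/press1.png",np.vstack([np.hstack([cv2.resize(t,(400,300),interpolation=2),cv2.resize(u,(400,300),interpolation=2)]),cv2.resize(w["img"][:,:,::-1][100:325,106:406],(800,300)) ]))
E
```

```text
(no output)
```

View pics/press1.png

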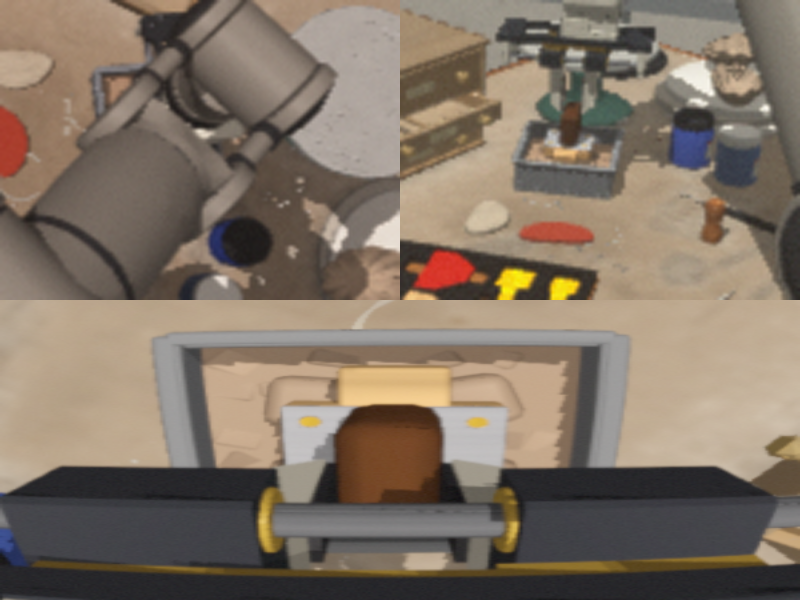

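>>> step_arm(plan=[[1,0,0,0.008,0],[1,0,0,0.012,0],[1,0,0,0.016,0],[1,0,0,0.016,0]])

```text
time: 6.6
tool_pos: [0.5056, -0.3786, 0.0619]
tool_rot: [3.138, 0.004, 1.676]
contact_force: [-0.2, 0.1, 11.2]
opening: 0.0223
grip_force: 45.0
```

>>> step_arm(plan=[[1,0,0,0.002,0],[1,0,0,0.004,0],[1,0,0,0.004,0],[1,0,0,0.004,0]])

```text
time: 7.1
tool_pos: [0.5061, -0.3786, 0.0588]
tool_rot: [3.137, 0.005, 1.676]
contact_force: [0.5, 2.6, 15.4]
opening: 0.0224
grip_force: 45.0
```

>>> step_arm(plan=[[1,0,0,0.002,0],[1,0,0,0.004,0],[1,0,0,0.004,0],[1,0,0,0.004,0]])

```text
time: 7.6
tool_pos: [0.5072, -0.3788, 0.058]
tool_rot: [3.134, 0.007, 1.676]
contact_force: [-2.9, 7.1, 32.6]
opening: 0.0225
grip_force: 45.1
```

>>> step_arm(plan=[[1,0,0,0.002,0],[1,0,0,0.003,0],[1,0,0,0.003,0],[1,0,0,0.003,0]])

```text
time: 8.1
tool_pos: [0.5074, -0.379, 0.0577]
tool_rot: [3.133, 0.009, 1.677]
contact_force: [-8.6, 10.7, 47.9]
opening: 0.0226
grip_force: 45.1
```

>>> step_arm(plan=[[1,0,0,-0.02,0],[1,0,0,-0.05,0],[1,0,0,-0.1,0],[1,0,0,-0.15,0],[1,0,0,-0.15,0]])

```text
time: 8.72
tool_pos: [0.5058, -0.379, 0.2032]
tool_rot: [3.135, 0.007, 1.676]
contact_force: [0.0, -0.4, -2.6]
opening: 0.0226
grip_force: 45.0
```

```bash
python3 -c "
from h import *;from cell import *
s=observe();print(s['tool_pos'],s['opening'],go(s,.62,-.11,.23,1.55))"
```

```text
[ 0.50583935 -0.37898549  0.20315804] 0.022637498353886388 (array([ 0.2553,  0.1419, -0.0279]), 'twist', np.float64(0.126), 'q6', np.float64(-0.87))
```

>>> step_arm(plan=[[1,0.06,0.0,-0.028,0.126],[1,0.12,0.0,-0.028,0.126],[1,0.18,0.02,-0.028,0.126],[1,0.22,0.08,-0.028,0.126],[1,0.255,0.142,-0.028,0.126],[1,0.255,0.142,-0.028,0.126],[1,0.255,0.142,-0.028,0.126],[1,0.255,0.142,-0.028,0.126],[1,0.255,0.142,-0.028,0.126]])

```text
time: 9.85
tool_pos: [0.6178, -0.1099, 0.226]
tool_rot: [-3.141, -0.0, 1.548]
contact_force: [0.3, -0.4, -2.5]
opening: 0.0229
grip_force: 45.0
```

```bash
python3 - <<'E'
from h import *;from cell import *
s,w,p=look(read_camera,observe,"w4"); print(s["tool_pos"],s["tool_rot"])
c=read_camera("top"); np.savez("top3.npz",**c)
d=c["range_z"]; v,u=np.mgrid[0:384,0:512]
pc=np.dstack([(u-c["cx"])/c["fx"]*d,(v-c["cy"])/c["fy"]*d,d])
W=(pc-c["t"])@c["R"]
for n,(x,y) in dict(c0=(.480,-.356),c1=(.524,-.351),c2=(.485,-.405),c3=(.530,-.401),mid=(.505,-.378),e=(.505,-.328),tab=(.45,-.28)).items():
    m=(np.hypot(W[...,0]-x,W[...,1]-y)<.008)&(d>0); print(n,m.sum(),W[m][:,2].mean().round(4))
im=rectify(w,p,.63,.03,.15,.014); cv2.imwrite("pics/tray4.png",im)
E
```

```text
[ 0.61784067 -0.10992523  0.22601437] [-3.14120957e+00 -4.23403271e-06  1.54825611e+00]
c0 16 0.021
c1 16 0.0213
c2 15 0.0224
c3 17 0.0216
mid 14 0.0219
e 12 0.029
tab 14 0.0004
```

View pics/tray4.png

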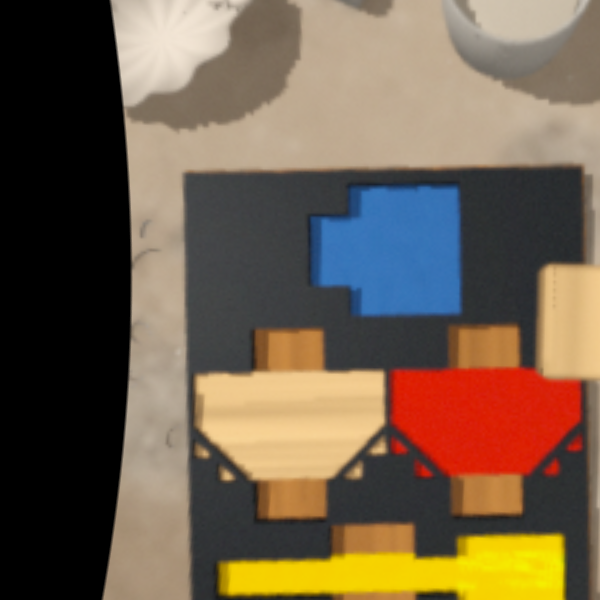

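```bash
python3 - <<'E'
from h import *
c,p=load("w4"); H,S,V=masks(c["img"][:,:,::-1].copy())
x,y=p[0][:2]; a=(x,y+.04,.05); im=rectify(c,p,*a,p[0][2]-.0217)
H,S,V=masks(im); ms,ar=big((S>70)&(V>150)&(H>8)&(H<25),1,7); m=ms[0].copy(); print("tongue",ar,wrect(m,*a))
r=[wrect(mm,*a) for mm in big((S<50)&(V>130),2,7)[0]]; print(r, p[0])
cv2.imwrite("pics/hand.png",im)
im=rectify(c,p,.63,.03,.15,.014);H,S,V=masks(im)
m=(H>100)&(H<120)&(S>150); ms,ar=big(m,1,3); ys,xs=np.where(ms[0]); print(xs.min(),xs.max(),ys.min(),ys.max())
E
```

```text
tongue [np.int32(24856)] (array([ 0.6193, -0.0762]), array([619.4, -75.3]), array([21.5, 56.7]), 88.1)
[(array([ 0.5954, -0.1023]), array([ 595.4, -102.7]), array([38. , 20.8]), 80.6), (array([ 0.6407, -0.1027]), array([ 639.7, -103.1]), array([33.5, 20.5]), 90.0)] [ 0.61784067 -0.10992523  0.22601437]
310 460 184 315
```

View pics/hand.png

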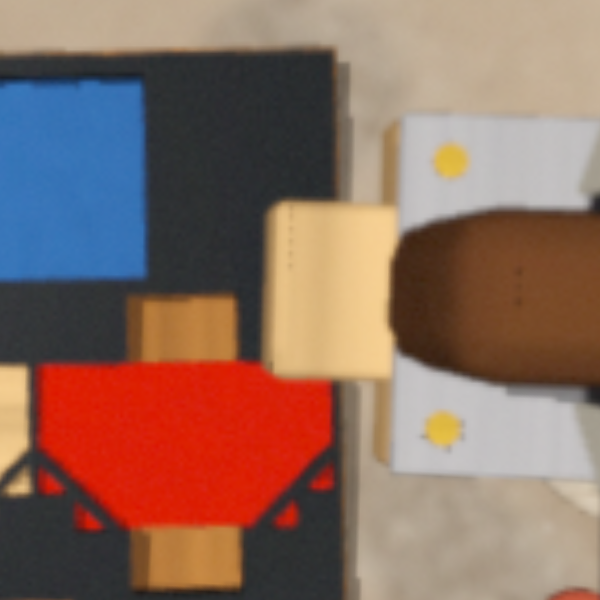

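```bash
python3 -c "
from h import *;from cell import *
s=observe();print(s['tool_pos'],s['opening'],go(s,.6543,-.0214,.075,1.6))"
```

```text
[ 0.61813986 -0.10981869  0.22633472] 0.022528127527330227 (array([0.0892, 0.0341, 0.1513]), 'twist', np.float64(-0.052), 'q6', np.float64(-0.28))
```

>>> step_arm(plan=[[1,0.045,0.017,0,-0.052],[1,0.089,0.034,0,-0.052],[1,0.089,0.034,0.06,-0.052],[1,0.089,0.034,0.12,-0.052],[1,0.089,0.034,0.151,-0.052],[1,0.089,0.034,0.151,-0.052],[1,0.089,0.034,0.151,-0.052],[1,0.089,0.034,0.151,-0.052]])

```text
time: 10.95
tool_pos: [0.6559, -0.021, 0.0775]
tool_rot: [3.137, 0.001, 1.602]
contact_force: [-0.2, 0.3, -1.4]
opening: 0.0219
grip_force: 45.0
```

```bash
python3 - <<'E'
from h import *;from cell import *
s,c,p=look(read_camera,observe,"w5"); print(s["tool_pos"],s["tool_rot"][2],s["opening"])
a=(.655,-.0,.06)
im=np.hstack([cv2.resize(rectify(c,p,*a,z),(400,400)) for z in (.014,p[0][2]-.0217)]); cv2.imwrite("pics/w5.png",im)
E
```

```text
[ 0.65588364 -0.0210391   0.07750176] 1.6015295038548523 0.021861241709882996
```

View pics/w5.png

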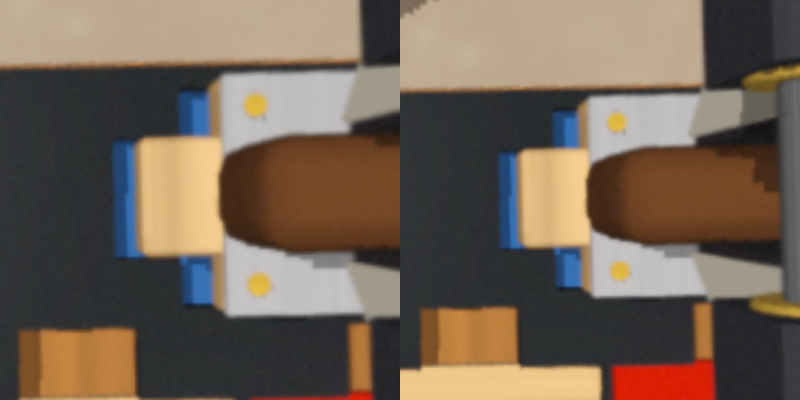

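>>> step_arm(plan=[[1,-0.001,0,0.01,0],[1,-0.001,0,0.02,0],[1,-0.001,0,0.028,0],[1,-0.001,0,0.033,0],[1,-0.001,0,0.036,0],[1,-0.001,0,0.036,0]])

```text
time: 11.75
tool_pos: [0.6544, -0.0217, 0.0401]
tool_rot: [-3.142, 0.0, 1.602]
contact_force: [-4.5, 1.1, 5.1]
opening: 0.0228
grip_force: 45.0
```

>>> step_arm(plan=[[0.2,-0.001,0,0.036,0],[0.2,-0.001,0,0.036,0],[0.2,-0.001,0,0.036,0],[0.2,-0.001,0,0.036,0],[0.2,-0.001,0,0.036,0],[0.2,-0.001,0,0.0,0],[0.2,-0.001,0,-0.05,0],[0.2,-0.001,0,-0.1,0],[0,-0.001,0,-0.16,0],[-1,-0.001,0,-0.2,0],[-1,-0.001,0,-0.2,0]])

```text
time: 13.12
tool_pos: [0.6563, -0.0228, 0.244]
tool_rot: [3.133, 0.001, 1.602]
contact_force: [0.5, 0.4, -0.6]
opening: 0.061
grip_force: 0.0
```

```bash
python3 - <<'E'
from h import *;from cell import *
s,c,p=look(read_camera,observe,"w6"); print(s["tool_pos"],s["tool_rot"],s["opening"])
im=cv2.hconcat([rectify(c,p,.6,.0,.14,.018,400),rectify(c,p,.53,.0,.3,.01,400)]); cv2.imwrite("pics/w6.png",im)
print(go(s,.50,-.23,.2,np.pi/2))
E
```

```text
[ 0.6562856  -0.022838    0.24399477] [3.13277835e+00 1.49724643e-03 1.60188537e+00] 0.06104951046616857
(array([-0.2021, -0.163 ,  0.0429]), 'twist', np.float64(0.031), 'q6', np.float64(-0.18))
```

View pics/w6.png

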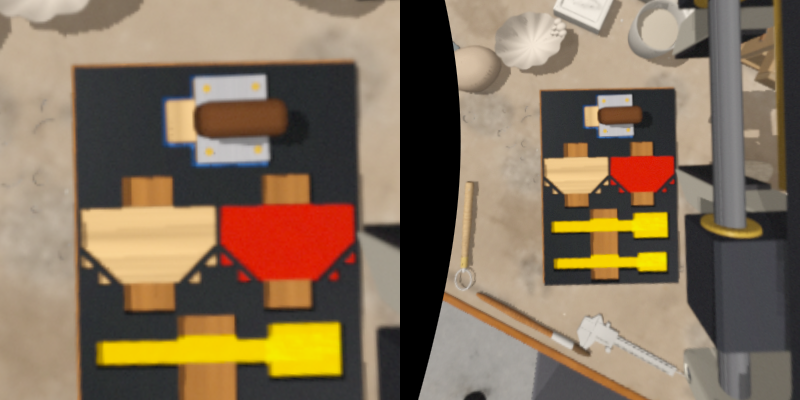

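>>> step_arm(plan=[[-1,-0.06,-0.05,0.043,0.031],[-1,-0.12,-0.11,0.043,0.031],[-1,-0.18,-0.13,0.043,0.031],[-1,-0.24,-0.13,0.043,0.031],[-1,-0.26,-0.13,0.043,0.031],[-1,-0.26,-0.13,0.043,0.031],[-1,-0.26,-0.13,0.043,0.031]])

```text
time: 14.05
tool_pos: [0.5321, -0.2859, 0.1946]
tool_rot: [-3.14, -0.002, 1.57]
contact_force: [0.0, -0.2, 0.8]
opening: 0.0915
grip_force: 0.0
```

```bash
cat > rib.py <<'E'
from h import *
def ribs(c,p,a,z=.006,show=None):
    im=rectify(c,p,*a,z); H,S,V=masks(im); out={}
    if show: cv2.imwrite(show,im)
    for n,m in dict(red=((H<7)|(H>173))&(S>150)&(V>80),wood=(S<75)&(V>150)).items():
        ms,ar=big(m,3,5)
        for k,A in zip(ms,ar):
            k=cv2.morphologyEx(k.astype(np.uint8),cv2.MORPH_CLOSE,np.ones((9,9)))
            q=np.argwhere(k); x,y=px2w(q[:,1],q[:,0],*a); w=np.c_[x,y]
            area=len(w)*(2*a[2]/600)**2*1e6
            r=cv2.minAreaRect((w*1000).astype(np.float32)); box=cv2.boxPoints(r)/1000; ctr=box.mean(0)
            e=[box[1]-box[0],box[2]-box[1]]; L=max(e,key=np.linalg.norm); L=L/np.linalg.norm(L)
            nrm=np.array([L[1],-L[0]]); s=(w.mean(0)-ctr)@nrm      # mass lies toward the straight edge
            if s<0: nrm=-nrm
            if area>1500: print(n,"area",round(area),"ctr",ctr.round(4),"size",np.round(r[1],1),"yaw(+x dir)",round(float(np.arctan2(nrm[1],nrm[0])),3),"skew mm",round(abs(s)*1e3,1))
E
python3 - <<'E'
from rib import *;from cell import *
s,c,p=look(read_camera,observe,"w7"); print(s["tool_pos"],s["tool_rot"])
ribs(c,p,(.52,-.22,.1),show="pics/w7.png")
E
```

```text
[ 0.53208159 -0.28591676  0.19458822] [-3.13958192e+00 -2.14093369e-03  1.57009331e+00]
red area 3159 ctr [ 0.4779 -0.2105] size [87.3 46.4] yaw(+x dir) 1.805 skew mm 2.4
wood area 34697 ctr [ 0.52 -0.22] size [199.7 199.7] yaw(+x dir) 0.0 skew mm 4.8
```

View pics/w7.png

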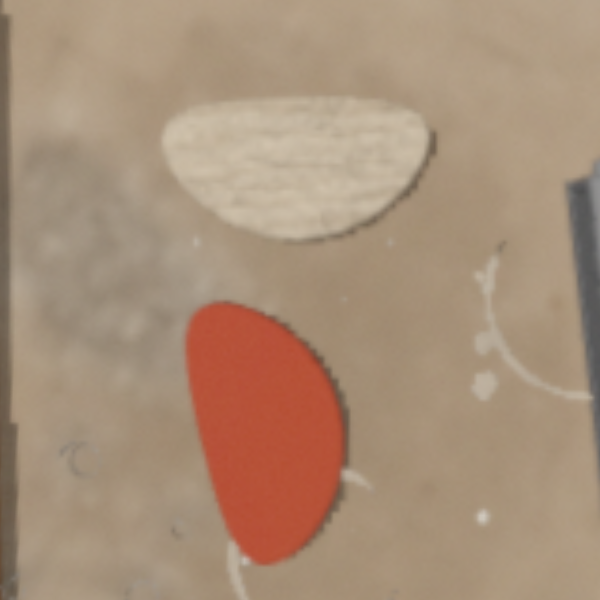

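```bash
python3 - <<'E'
import cv2
i=cv2.cvtColor(cv2.imread("pics/w7.png"),cv2.COLOR_BGR2HSV)
for u,v in [(270,150),(330,150),(300,190),(150,150),(300,60),(450,200),(500,400)]: print(u,v,i[v,u])
E
```

```text
270 150 [ 18  47 202]
330 150 [ 17  50 194]
300 190 [ 18  47 195]
150 150 [ 16  62 169]
300 60 [ 17  66 171]
450 200 [ 16  72 164]
500 400 [ 16  68 165]
```

```bash
sed -i 's/wood=(S<75)&(V>150)/wood=(S<60)\&(V>178)/' rib.py; python3 - <<'E'
from rib import *;from cell import *
c,p=load("w7"); ribs(c,p,(.52,-.22,.1)); ribs(c,p,(.52,-.22,.1),.003); s=observe()
print(go(s,.5695,-.219,.05,np.pi/2))
# tray from w6
c,p=load("w6"); a=(.6,.0,.14); im=rectify(c,p,*a,.014); H,S,V=masks(im)
m=(V<75)|(S>100); 
for n,mm,z in (("yel",(H>22)&(H<33)&(S>180)&(V>150),.004),("red",((H<6)|(H>174))&(S>200),.009),("wood",(H>10)&(H<21)&(V>205)&(S>70)&(S<190),.009)):
    im=rectify(c,p,*a,z); H,S,V=masks(im)
    mm=dict(yel=(H>22)&(H<33)&(S>180)&(V>150),red=((H<6)|(H>174))&(S>200),wood=(H>8)&(H<21)&(V>190)&(S>70)&(S<190))[n]
    ms,ar=big(mm,2); print(n,[(wrect(k,*a)) for k in ms])
E
```

```text
red area 3159 ctr [ 0.4779 -0.2105] size [87.3 46.4] yaw(+x dir) 1.805 skew mm 2.4
wood area 3205 ctr [ 0.5642 -0.218 ] size [88.3 46.7] yaw(+x dir) -0.0 skew mm 2.5
red area 3212 ctr [ 0.4774 -0.2104] size [88.  46.6] yaw(+x dir) 1.793 skew mm 2.3
wood area 3258 ctr [ 0.5645 -0.218 ] size [89.  47.3] yaw(+x dir) -0.0 skew mm 2.4
(array([0.0661, 0.0373, 0.1451]), 'twist', np.float64(0.001), 'q6', np.float64(-0.62))
yel [(array([ 0.4895, -0.0321]), array([488.8, -15.7]), array([ 37.9, 175.9]), 1.3)]
red [(array([ 0.5713, -0.0639]), array([568.5, -63.8]), array([54.7, 95.4]), 0.7), (array([ 0.5552, -0.0192]), array([555.7, -19.6]), array([6.1, 6.1]), 0.0)]
wood [(array([0.5695, 0.0351]), array([578.9,  35.1]), array([83.3, 85.3]), 44.3), (array([0.6554, 0.0124]), array([655.4,  12. ]), array([29., 20.]), 2.2)]
```

```bash
python3 -c "
from h import *;from cell import *
s=observe();print(go(s,.4777,-.2105,.002,.229))"
```

```text
(array([ 0.0745, -0.0544,  0.1932]), 'twist', np.float64(1.342), 'q6', np.float64(-0.62))
```

>>> step_arm(plan=[[-1,0.0745,-0.0544,0.05,-1.8],[-1,0.0745,-0.0544,0.1,-1.8],[-1,0.0745,-0.0544,0.11,-1.8],[-1,0.0745,-0.0544,0.12,-1.8],[-1,0.0745,-0.0544,0.12,-1.8],[-1,0.0745,-0.0544,0.12,-1.8],[-1,0.0745,-0.0544,0.12,-1.8],[-1,0.0745,-0.0544,0.13,-1.8],[-1,0.0745,-0.0544,0.14,-1.8],[-1,0.0745,-0.0544,0.15,-1.8],[-1,0.0745,-0.0544,0.16,-1.8],[-1,0.0745,-0.0544,0.175,-1.8],[-1,0.0745,-0.0544,0.187,-1.8],[-1,0.0745,-0.0544,0.193,-1.8],[-1,0.0745,-0.0544,0.193,-1.8],[-1,0.0745,-0.0544,0.193,-1.8]])

```text
time: 16.1
tool_pos: [0.4786, -0.2123, 0.0033]
tool_rot: [-3.141, 0.001, -2.913]
contact_force: [-0.3, 0.4, 1.1]
opening: 0.0918
grip_force: 0.0
```

>>> step_arm(plan=[[1,0,0,0,0],[1,0,0,0,0],[1,0,0,0,0],[1,0,0,0,0],[1,0,0,0,0],[1,0,0,0,0],[1,0,0,0,0]], grip_force=20)

```text
time: 16.98
tool_pos: [0.4783, -0.212, 0.003]
tool_rot: [3.142, 0.0, -2.912]
contact_force: [0.1, -0.4, 0.3]
opening: 0.0263
grip_force: 0.0
```

>>> step_arm(plan=[[1,0,0,-0.02,0],[1,0,0,-0.06,0],[1,0,0,-0.1,0],[1,0,0,-0.1,0],[1,0,0,-0.1,0]])

```text
time: 17.6
tool_pos: [0.4779, -0.2118, 0.1024]
tool_rot: [3.141, -0.001, -2.912]
contact_force: [0.5, -0.8, -1.3]
opening: 0.0003
grip_force: 0.0
```

```bash
python3 -c "
from h import *;from cell import *
s=observe();print(s['tool_pos'],s['tool_rot'],s['qpos'],s['opening'],go(s,.5683,-.0635,.10,1.587))"
```

```text
[ 0.4778773  -0.21177858  0.10244477] [ 3.14090667e+00 -5.31369051e-04 -2.91242232e+00] [-5.63912492e-01  4.43401400e-01  1.67362246e+00  1.20142218e-04
  1.02543041e+00 -2.36394133e+00] 0.00032442789602245715 (array([-0.1217,  0.1239,  0.0025]), 'twist', np.float64(-1.358), 'q6', np.float64(-2.36))
```

```bash
python3 - <<'E'
from rib import *;from cell import *
s,c,p=look(read_camera,observe,"w8")
ribs(c,p,(.52,-.22,.12),show="pics/w8.png")
t=read_camera("top"); np.savez("top4.npz",**t)
H,S,V=[x for x in masks(t["img"][:,:,::-1].copy())]
for k in big(((H<7)|(H>173))&(S>150)&(V>80),4,2)[0]:
    q=np.argwhere(k)[:,::-1]; print(len(q),ray_plane(t,q.mean(0),.006)[0].round(3))
E
```

```text
wood area 5478 ctr [ 0.4559 -0.1868] size [111.8 123.3] yaw(+x dir) -3.137 skew mm 7.1
346 [ 0.569 -0.07   0.006]
41 [ 0.491 -0.197  0.006]
23 [0.715 0.46  0.006]
8 [ 0.451 -0.229  0.006]
```

View pics/w8.png

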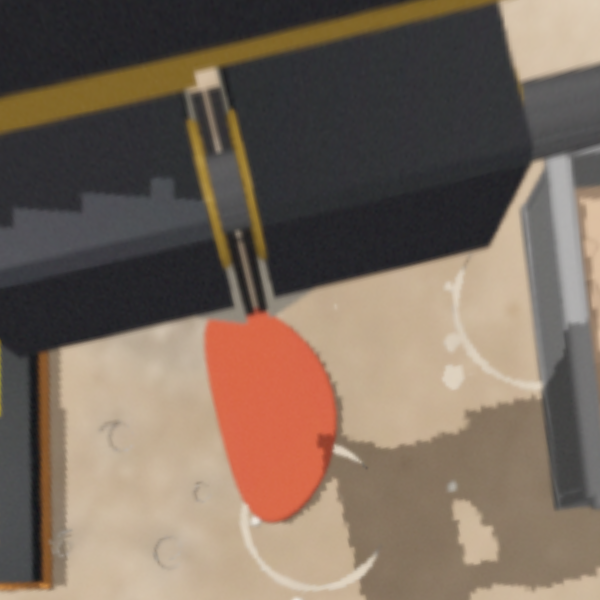

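>>> step_arm(plan=[[-1,0,0,0,0],[-1,0,0,0.0,0],[-1,0,0,0.03,0],[-1,0,0,0.06,0],[-1,0,0,0.085,0],[-1,0,0,0.095,0],[-1,0,0,0.1,0],[-1,0,0,0.102,0],[-1,0,0,0.102,0]])

```text
time: 18.82
tool_pos: [0.4787, -0.2123, 0.0016]
tool_rot: [-3.141, 0.001, -2.912]
contact_force: [-0.1, 0.3, -0.7]
opening: 0.086
grip_force: 0.0
```

>>> step_arm(plan=[[-1,0,0,0.001,0],[-1,0,0,0.002,0],[-1,0,0,0.002,0]])

```text
time: 19.2
tool_pos: [0.4783, -0.212, -0.0009]
tool_rot: [3.142, 0.0, -2.912]
contact_force: [-0.5, 0.7, -0.4]
opening: 0.092
grip_force: 0.0
```

>>> step_arm(plan=[[-1,0,0,0.001,0],[-1,0,0,0.002,0],[-1,0,0,0.003,0],[-1,0,0,0.003,0]])

```text
time: 19.7
tool_pos: [0.4783, -0.212, -0.0041]
tool_rot: [3.141, -0.0, -2.912]
contact_force: [0.2, -0.0, 0.1]
opening: 0.0918
grip_force: 0.0
```

>>> step_arm(plan=[[-1,0,0,0.001,0],[-1,0,0,0.002,0],[-1,0,0,0.003,0],[-1,0,0,0.003,0]])

```text
time: 20.2
tool_pos: [0.4783, -0.212, -0.0071]
tool_rot: [3.141, -0.0, -2.912]
contact_force: [-0.5, 0.6, 0.8]
opening: 0.0916
grip_force: 0.0
```

>>> step_arm(plan=[[-1,0,0,0.001,0],[-1,0,0,0.002,0],[-1,0,0,0.002,0]])

```text
time: 20.58
tool_pos: [0.4783, -0.212, -0.0091]
tool_rot: [3.141, 0.0, -2.912]
contact_force: [0.3, -0.1, -0.8]
opening: 0.0917
grip_force: 0.0
```

>>> step_arm(plan=[[-0.2,0,0,-0.006,0],[-0.2,0,0,-0.006,0],[-0.2,0,0,-0.006,0],[-0.2,0,0,-0.006,0],[-0.2,0,0,-0.006,0]])

```text
time: 21.2
tool_pos: [0.4783, -0.212, -0.0031]
tool_rot: [3.141, -0.0, -2.912]
contact_force: [1.1, -0.1, 0.3]
opening: 0.0552
grip_force: 0.0
```

>>> step_arm(plan=[[-0.2,0,0,0.001,0],[-0.2,0,0,0.002,0],[-0.2,0,0,0.002,0]])

```text
time: 21.58
tool_pos: [0.4782, -0.212, -0.0051]
tool_rot: [3.141, -0.0, -2.912]
contact_force: [0.8, -0.2, -0.1]
opening: 0.0552
grip_force: 0.0
```

Free still; go on down until the table is felt.

>>> step_arm(plan=[[-0.2,0,0,0.001,0],[-0.2,0,0,0.002,0],[-0.2,0,0,0.002,0]])

```text
time: 21.95
tool_pos: [0.4783, -0.212, -0.0071]
tool_rot: [3.141, -0.0, -2.912]
contact_force: [-0.3, 0.5, -0.4]
opening: 0.055
grip_force: 0.0
```

>>> step_arm(plan=[[-0.2,0,0,0.001,0],[-0.2,0,0,0.002,0],[-0.2,0,0,0.002,0]])

```text
time: 22.32
tool_pos: [0.4783, -0.212, -0.0091]
tool_rot: [3.141, -0.0, -2.912]
contact_force: [1.2, 0.0, 0.2]
opening: 0.0553
grip_force: 0.0
```

>>> step_arm(plan=[[0,0,0,0,0],[0.1,0,0,0,0],[0.1,0,0,0,0],[0.1,0,0,0,0]])

```text
time: 22.82
tool_pos: [0.4783, -0.2121, -0.009]
tool_rot: [3.142, 0.0, -2.912]
contact_force: [0.0, 0.3, 0.6]
opening: 0.0409
grip_force: 0.0
```

```bash
python3 - <<'E'
from h import *;from cell import *
d=read_camera("side"); np.savez("side5.npz",**d)
s,c,p=look(read_camera,observe,"w9")
P=np.array([[.478,-.212,0]]); q=P@d["R"].T+d["t"]; u=d["cx"]+d["fx"]*q[0,0]/q[0,2]; v=d["cy"]+d["fy"]*q[0,1]/q[0,2]; print(u,v)
u,v=int(u),int(v); t=d["img"][v-50:v+40,u-60:u+60,::-1]
cv2.imwrite("pics/s5.png",np.vstack([cv2.resize(t,(800,600)),])); 
E
```

```text
300.1173064996632 187.34504844438445
```

View pics/s5.png

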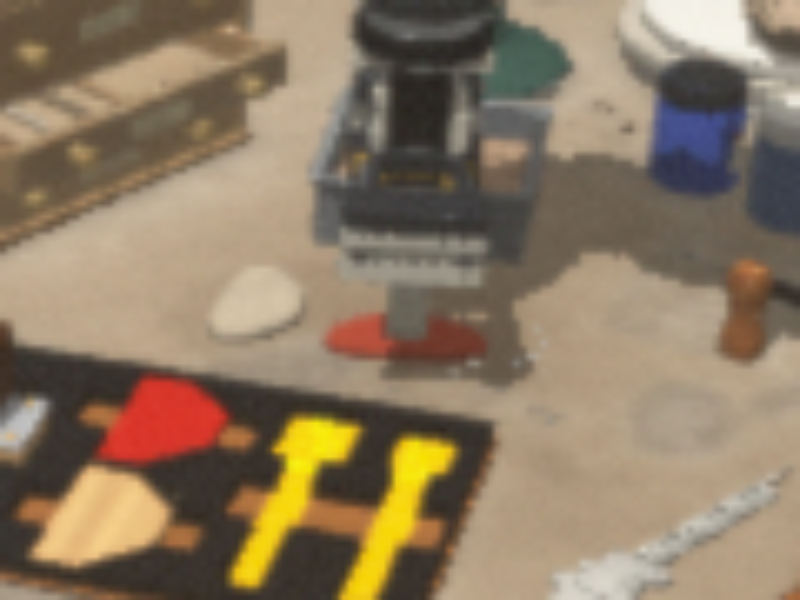

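```bash
python3 - <<'E'
from h import *
c=dict(np.load("side5.npz")); d=c["range_z"]
for v in range(176,196):
    o=[]
    for u in (298,301,303):
        z=d[v,u]; P=(np.array([(u-c["cx"])/c["fx"]*z,(v-c["cy"])/c["fy"]*z,z])-c["t"])@c["R"]; o.append(P.round(3).tolist()+[c["img"][v,u].tolist()])
    print(v,o)
E
```

```text
176 [[0.469, -0.126, 0.09, [153, 148, 134]], [0.459, -0.128, 0.091, [125, 122, 109]], [0.451, -0.124, 0.094, [145, 140, 126]]]
177 [[0.469, -0.129, 0.085, [157, 152, 140]], [0.458, -0.124, 0.089, [155, 150, 137]], [0.451, -0.127, 0.089, [154, 149, 135]]]
178 [[0.468, -0.123, 0.084, [156, 151, 136]], [0.459, -0.131, 0.082, [153, 149, 133]], [0.452, -0.129, 0.084, [157, 151, 136]]]
179 [[0.468, -0.126, 0.079, [139, 133, 120]], [0.458, -0.127, 0.08, [132, 128, 115]], [0.451, -0.127, 0.081, [140, 134, 120]]]
180 [[0.479, -0.176, 0.048, [129, 118, 105]], [0.468, -0.173, 0.052, [107, 103, 91]], [0.461, -0.175, 0.052, [105, 100, 92]]]
181 [[0.477, -0.168, 0.048, [122, 113, 97]], [0.467, -0.171, 0.049, [106, 102, 91]], [0.461, -0.178, 0.046, [104, 97, 84]]]
182 [[0.479, -0.174, 0.041, [122, 112, 95]], [0.466, -0.166, 0.048, [103, 98, 85]], [0.462, -0.181, 0.041, [107, 100, 87]]]
183 [[0.479, -0.176, 0.036, [118, 106, 94]], [0.468, -0.177, 0.038, [106, 101, 90]], [0.46, -0.173, 0.041, [107, 101, 88]]]
184 [[0.478, -0.171, 0.035, [110, 97, 84]], [0.468, -0.178, 0.033, [102, 97, 84]], [0.46, -0
[... 665 characters left out ...]
9, 62, 49]], [0.469, -0.186, 0.004, [91, 57, 45]], [0.462, -0.19, 0.003, [89, 54, 40]]]
191 [[0.479, -0.186, -0.002, [113, 98, 79]], [0.469, -0.189, -0.002, [93, 72, 60]], [0.461, -0.188, 0.0, [95, 76, 63]]]
192 [[0.476, -0.174, 0.001, [104, 93, 74]], [0.466, -0.179, 0.0, [98, 84, 70]], [0.46, -0.184, -0.002, [102, 89, 75]]]
193 [[0.476, -0.173, -0.003, [115, 100, 83]], [0.465, -0.173, -0.001, [116, 100, 82]], [0.459, -0.181, -0.004, [118, 102, 85]]]
194 [[0.473, -0.16, 0.0, [159, 138, 117]], [0.463, -0.165, -0.0, [160, 141, 115]], [0.457, -0.17, -0.002, [166, 147, 122]]]
195 [[0.47, -0.15, 0.002, [157, 140, 122]], [0.461, -0.158, -0.0, [164, 144, 119]], [0.454, -0.16, 0.0, [170, 151, 124]]]
```

>>> step_arm(plan=[[-0.25,0,0,0,0],[-0.25,0,0,0,0],[-0.25,0,0,0.003,0],[-0.25,0,0,0.003,0]])

```text
time: 23.42
tool_pos: [0.4781, -0.2119, -0.0123]
tool_rot: [3.141, -0.0, -2.912]
contact_force: [0.2, 0.3, 0.4]
opening: 0.0577
grip_force: 0.0
```

>>> step_arm(plan=[[-0.25,0,0,0.002,0],[-0.25,0,0,0.004,0],[-0.25,0,0,0.004,0]])

```text
time: 23.8
tool_pos: [0.4782, -0.212, -0.0162]
tool_rot: [3.141, -0.0, -2.912]
contact_force: [0.1, 0.9, 0.6]
opening: 0.0577
grip_force: 0.0
```

>>> step_arm(plan=[[-0.25,0,0,0.001,0],[-0.25,0,0,0.002,0],[-0.25,0,0,0.002,0]])

```text
time: 24.18
tool_pos: [0.4783, -0.212, -0.0181]
tool_rot: [3.141, -0.0, -2.912]
contact_force: [0.8, -0.5, 0.8]
opening: 0.0569
grip_force: 0.0
```

>>> step_arm(plan=[[-0.25,0,0,0.001,0],[-0.25,0,0,0.002,0],[-0.25,0,0,0.002,0]])

```text
time: 24.55
tool_pos: [0.4782, -0.212, -0.0201]
tool_rot: [3.141, -0.0, -2.912]
contact_force: [-0.1, 0.1, -0.4]
opening: 0.0575
grip_force: 0.0
```

>>> step_arm(plan=[[-0.25,0,0,0.001,0],[-0.25,0,0,0.002,0],[-0.25,0,0,0.002,0]])

```text
time: 24.92
tool_pos: [0.4782, -0.212, -0.0221]
tool_rot: [3.141, -0.0, -2.912]
contact_force: [0.5, 0.7, 0.2]
opening: 0.0571
grip_force: 0.0
```

>>> step_arm(plan=[[0,0,0,0,0],[0.1,0,0,0,0],[0.1,0,0,0,0],[0.1,0,0,0,0]], grip_force=15)

```text
time: 25.42
tool_pos: [0.4783, -0.212, -0.022]
tool_rot: [3.141, 0.0, -2.912]
contact_force: [0.1, -0.3, -0.1]
opening: 0.046
grip_force: 15.0
```

>>> step_arm(plan=[[0.2,0,0,-0.02,0],[0.2,0,0,-0.06,0],[0.2,0,0,-0.1,0],[0.2,0,0,-0.1,0],[0.2,0,0,-0.1,0]], grip_force=25)

```text
time: 26.05
tool_pos: [0.4779, -0.2118, 0.0775]
tool_rot: [3.141, -0.001, -2.912]
contact_force: [0.4, 0.1, 0.9]
opening: 0.0458
grip_force: 25.0
```

```bash
cat >> rib.py <<'E'
def inhand(c,p,dz,name="red"):
    """contour of the held rib on plane TCP z - dz"""
    ribs(c,p,(p[0][0],p[0][1],.09),p[0][2]-dz)
E
python3 - <<'E'
from rib import *;from cell import *
s,c,p=look(read_camera,observe,"w10"); print(s["tool_pos"],s["tool_rot"],s["opening"],s["grip_force"])
for dz in(-.022,-.028): inhand(c,p,dz)
print(go(s,.5683,-.0635,.07,1.587))
E
```

```text
[ 0.4778893  -0.21175821  0.07747705] [ 3.14093854e+00 -5.09895683e-04 -2.91236364e+00] 0.04576814010449822 24.999911718769
red area 2122 ctr [ 0.4611 -0.2156] size [54.3 48.3] yaw(+x dir) 1.803 skew mm 1.9
wood area 4724 ctr [ 0.426  -0.2118] size [179.7  75.9] yaw(+x dir) 3.142 skew mm 14.5
red area 1964 ctr [ 0.4591 -0.216 ] size [52.4 46.4] yaw(+x dir) 1.802 skew mm 1.8
wood area 4555 ctr [ 0.4248 -0.2118] size [179.7  73.5] yaw(+x dir) 3.142 skew mm 14.3
(array([-0.1217,  0.1238,  0.0075]), 'twist', np.float64(-1.358), 'q6', np.float64(-2.36))
```

>>> step_arm(plan=[[0.2,-0.03,0.03,-0.02,1.783],[0.2,-0.06,0.06,-0.02,1.783],[0.2,-0.09,0.09,-0.02,1.783],[0.2,-0.1217,0.1238,-0.02,1.783],[0.2,-0.1217,0.1238,-0.02,1.783],[0.2,-0.1217,0.1238,-0.02,1.783],[0.2,-0.1217,0.1238,-0.02,1.783],[0.2,-0.1217,0.1238,-0.02,1.783],[0.2,-0.1217,0.1238,-0.02,1.783],[0.2,-0.1217,0.1238,0.01,1.783],[0.2,-0.1217,0.1238,0.04,1.783],[0.2,-0.1217,0.1238,0.06,1.783],[0.2,-0.1217,0.1238,0.06,1.783],[0.2,-0.1217,0.1238,0.06,1.783]])

```text
time: 27.85
tool_pos: [0.5688, -0.0639, 0.018]
tool_rot: [-3.141, -0.0, 1.588]
contact_force: [0.5, 0.1, 0.4]
opening: 0.0455
grip_force: 25.0
```

```bash
python3 - <<'E'
from rib import *;from cell import *
s,c,p=look(read_camera,observe,"w11"); print(s["tool_pos"],s["tool_rot"],s["opening"],s["grip_force"])
inhand(c,p,-.022)
# wooden pocket from here, seen at foam-top plane
a=(.56,.0,.11); im=rectify(c,p,*a,.014); H,S,V=masks(im)
for n,mm in dict(wood=(H>8)&(H<21)&(V>190)&(S>70)&(S<190),redp=((H<4)|(H>176))&(S>200)).items():
    ms,ar=big(mm,2); print(n,[(wrect(k,*a)) for k in ms])
cv2.imwrite("pics/w11.png",im)
E
```

```text
[ 0.56879254 -0.06386641  0.0180005 ] [-3.14135041e+00 -1.48893467e-04  1.58777519e+00] 0.04546593066768624 25.000124521320686
wood [(array([0.5702, 0.0339]), array([578.6,  34. ]), array([81.9, 83.7]), 44.0), (array([0.6558, 0.0134]), array([656.2,  12.6]), array([20.5, 27.1]), 90.0)]
redp [(array([ 0.5725, -0.0207]), array([571.4, -21. ]), array([46.5, 12.5]), 19.2), (array([ 0.5451, -0.0297]), array([545.5, -30.2]), array([4.4, 7.3]), 90.0)]
```

>>> step_arm(plan=[[0.2,0,0,0.01,0],[0.2,0,0,0.02,0],[0.2,0,0,0.025,0],[0.2,0,0,0.028,0],[0.2,0,0,0.028,0]])

```text
time: 28.52
tool_pos: [0.5686, -0.0638, -0.0102]
tool_rot: [-3.141, -0.0, 1.588]
contact_force: [-0.0, -0.3, 0.1]
opening: 0.046
grip_force: 25.0
```

>>> step_arm(plan=[[0.2,0,0,0.001,0],[0.2,0,0,0.002,0],[0.2,0,0,0.002,0]])

```text
time: 28.9
tool_pos: [0.5687, -0.0638, -0.0119]
tool_rot: [3.141, -0.0, 1.588]
contact_force: [0.3, 0.5, 0.5]
opening: 0.0459
grip_force: 25.0
```

>>> step_arm(plan=[[0.2,0,0,0.001,0],[0.2,0,0,0.002,0],[0.2,0,0,0.002,0]])

```text
time: 29.28
tool_pos: [0.5689, -0.0639, -0.0131]
tool_rot: [3.141, 0.0, 1.588]
contact_force: [-1.5, 0.5, 8.4]
opening: 0.0459
grip_force: 25.0
```

>>> step_arm(plan=[[-0.2,0,0,0,0],[-0.2,0,0,0,0],[-0.2,0,0,0,0],[-0.2,0,0,-0.01,0],[-0.2,0,0,-0.04,0],[-0.2,0,0,-0.1,0],[-0.2,-0.06,0,-0.16,0],[-0.2,-0.12,0,-0.2,0],[-0.2,-0.15,0,-0.2,0],[-0.2,-0.15,0,-0.2,0],[-0.2,-0.15,0,-0.2,0]])

```text
time: 30.65
tool_pos: [0.5704, -0.2131, 0.1854]
tool_rot: [-3.14, -0.002, 1.587]
contact_force: [0.4, -0.7, -1.2]
opening: 0.0551
grip_force: 0.0
```

```bash
cat >> rib.py <<'E'
def topz(t,pts,r=.008):
    d=t["range_z"]; v,u=np.mgrid[0:384,0:512]
    W=(np.dstack([(u-t["cx"])/t["fx"]*d,(v-t["cy"])/t["fy"]*d,d])-t["t"])@t["R"]
    for n,(x,y) in pts.items():
        m=(np.hypot(W[...,0]-x,W[...,1]-y)<r)&(d>0); print(n,m.sum(),W[m][:,2].mean().round(4))
E
python3 - <<'E'
from rib import *;from cell import *
s,c,p=look(read_camera,observe,"w12"); print(s["tool_pos"],s["tool_rot"],s["opening"],s["grip_force"])
a=(.56,-.06,.1); im=rectify(c,p,*a,.015); H,S,V=masks(im)
print(im[240:400:40,300].tolist())
ribs(c,p,(.56,-.06,.06),.015); ribs(c,p,(.56,-.19,.10),.006)
cv2.imwrite("pics/w12.png",im)
E
```

```text
[ 0.57044201 -0.21310203  0.18536052] [-3.13983189e+00 -1.57178277e-03  1.58725696e+00] 0.05508698039856619 0.0
[[68, 93, 200], [65, 92, 199], [66, 94, 199], [58, 121, 183]]
red area 4340 ctr [ 0.5683 -0.0638] size [55.2 95.8] yaw(+x dir) 0.009 skew mm 3.1
wood area 3420 ctr [ 0.5642 -0.2173] size [90.3 48.7] yaw(+x dir) -0.0 skew mm 2.6
wood area 1828 ctr [ 0.5468 -0.1634] size [112.2  41.3] yaw(+x dir) -0.923 skew mm 7.7
wood area 1670 ctr [ 0.6365 -0.2533] size [73.  46.7] yaw(+x dir) -0.0 skew mm 5.2
```

```bash
python3 - <<'E'
from rib import *;from cell import *
c,p=load("w12"); a=(.56,-.06,.06); im=rectify(c,p,*a,.015); H,S,V=masks(im)
ms,ar=big(((H<9)|(H>173))&(S>120)&(S<195),1,3); print(ar,wrect(ms[0],*a))
print(go(observe(),.5643,-.2175,-.022,1.571))
E
```

```text
[np.int32(82002)] (array([ 0.5709, -0.0634]), array([568.5, -63.2]), array([89.4, 46.8]), 90.0)
(array([-0.0053, -0.0059,  0.2072]), 'twist', np.float64(0.017), 'q6', np.float64(-0.5))
```

>>> step_arm(plan=[[-0.35,-0.005,-0.006,0.06,0.017],[-0.35,-0.005,-0.006,0.12,0.017],[-0.35,-0.005,-0.006,0.17,0.017],[-0.35,-0.005,-0.006,0.195,0.017],[-0.35,-0.005,-0.006,0.207,0.017],[-0.35,-0.005,-0.006,0.207,0.017],[-0.35,-0.005,-0.006,0.207,0.017]])

```text
time: 31.58
tool_pos: [0.5659, -0.2184, -0.0203]
tool_rot: [3.141, 0.0, 1.572]
contact_force: [0.3, -0.1, -0.2]
opening: 0.0623
grip_force: 0.0
```

>>> step_arm(plan=[[0.2,0,0,0,0],[0.2,0,0,0,0],[0.2,0,0,0,0],[0.2,0,0,0,0],[0.2,0,0,0,0]], grip_force=25)

```text
time: 32.2
tool_pos: [0.5655, -0.2189, -0.0207]
tool_rot: [3.141, 0.0, 1.571]
contact_force: [-0.8, 0.5, 3.8]
opening: 0.0454
grip_force: 24.6
```

>>> step_arm(plan=[[0.2,0,0,-0.02,0],[0.2,0,0,-0.06,0],[0.2,0,0,-0.12,0],[0.2,0,0,-0.12,0],[0.2,0,0,-0.12,0]])

```text
time: 32.83
tool_pos: [0.5649, -0.2188, 0.0985]
tool_rot: [-3.141, -0.0, 1.571]
contact_force: [0.1, 0.1, -1.2]
opening: 0.0457
grip_force: 24.6
```

```bash
python3 - <<'E'
from rib import *;from cell import *
s,c,p=look(read_camera,observe,"w13"); print(s["tool_pos"],s["tool_rot"],s["opening"],s["grip_force"])
a=(s["tool_pos"][0],s["tool_pos"][1]+.02,.06); im=rectify(c,p,*a,s["tool_pos"][2]+.028); H,S,V=masks(im)
ms,ar=big((S<65)&(V>170)&(H>10),2,5); print(ar,[wrect(m,*a) for m in ms])
a=(.64,-.02,.1); im=rectify(c,p,*a,.0185); H,S,V=masks(im)
ms,ar=big((S<45)&(V>130),2,5); print("plates",ar,[wrect(m,*a) for m in ms])
im=rectify(c,p,*a,.004);H,S,V=masks(im); print("blue",(((H>100)&(H<120)&(S>150))).sum()*(.2/600)**2*1e6)
print(go(s,.5667,.0341,.10,1.587))
E
```

```text
[ 0.56485714 -0.21879253  0.09849596] [-3.14087364e+00 -3.30951418e-04  1.57073748e+00] 0.04574870419888912 24.587666653096676
[np.int32(167120), np.int32(1942)] [(array([ 0.5753, -0.1767]), array([ 564.9, -182.2]), array([ 86.6, 119.8]), 90.0), (array([ 0.5637, -0.2454]), array([ 563.9, -245.5]), array([25.4,  3.2]), -0.0)]
plates [np.int32(1114), np.int32(1001)] [(array([ 0.6808, -0.0415]), array([678.9, -39.8]), array([18. , 11.9]), 3.3), (array([ 0.6372, -0.0441]), array([637.6, -44.2]), array([20.4,  6.2]), 5.2)]
blue 11.444444444444448
(array([ 0.2529,  0.0018, -0.0014]), 'twist', np.float64(-0.016), 'q6', np.float64(-0.5))
```

>>> step_arm(plan=[[0.2,0.06,0,0,-0.016],[0.2,0.12,0,0,-0.016],[0.2,0.18,0,0,-0.016],[0.2,0.24,0.001,0,-0.016],[0.2,0.253,0.002,0.03,-0.016],[0.2,0.253,0.002,0.05,-0.016],[0.2,0.253,0.002,0.05,-0.016],[0.2,0.253,0.002,0.05,-0.016]])

```text
time: 33.88
tool_pos: [0.5673, 0.0338, 0.0489]
tool_rot: [-3.141, -0.0, 1.586]
contact_force: [0.1, 0.1, 1.2]
opening: 0.0457
grip_force: 24.6
```

```bash
python3 - <<'E'
from rib import *;from cell import *
s,c,p=look(read_camera,observe,"w14"); print(s["tool_pos"],s["tool_rot"],s["opening"],s["grip_force"])
x,y,z=s["tool_pos"]
a=(x,y+.02,.06); im=rectify(c,p,*a,z+.028); H,S,V=masks(im)
for col in range(20,300,20): 
    r=np.where((S[:,col]<75)&(V[:,col]>140))[0]; print(col,(r.min(),r.max()) if len(r) else None, end="; ")
cv2.imwrite("pics/w14.png",im)
E
```

```text
[0.56734191 0.03380467 0.04886126] [-3.14099309e+00 -1.21227864e-04  1.58635699e+00] 0.0457300720416323 24.588283442426473
20 (np.int64(0), np.int64(599)); 40 (np.int64(0), np.int64(599)); 60 (np.int64(0), np.int64(599)); 80 (np.int64(0), np.int64(599)); 100 None; 120 None; 140 None; 160 None; 180 (np.int64(229), np.int64(291)); 200 (np.int64(210), np.int64(323)); 220 (np.int64(201), np.int64(345)); 240 (np.int64(197), np.int64(362)); 260 (np.int64(193), np.int64(376)); 280 (np.int64(190), np.int64(387));
```

>>> step_arm(plan=[[0.2,0.001,0,0.02,0],[0.2,0.001,0,0.04,0],[0.2,0.001,0,0.052,0],[0.2,0.001,0,0.057,0],[0.2,0.001,0,0.059,0],[0.2,0.001,0,0.059,0]])

```text
time: 34.67
tool_pos: [0.5677, 0.035, -0.0095]
tool_rot: [3.141, -0.0, 1.587]
contact_force: [-0.1, -0.2, 0.3]
opening: 0.0456
grip_force: 24.6
```

>>> step_arm(plan=[[0.2,0,0,0.001,0],[0.2,0,0,0.002,0],[0.2,0,0,0.002,0]])

```text
time: 35.05
tool_pos: [0.5675, 0.0351, -0.0117]
tool_rot: [3.141, -0.0, 1.587]
contact_force: [-0.4, -0.2, 1.9]
opening: 0.0459
grip_force: 24.6
```

>>> step_arm(plan=[[-0.2,0,0,0,0],[-0.2,0,0,0,0],[-0.2,0,0,0,0],[-0.2,0,0,-0.01,0],[-0.2,0,0,-0.04,0],[-0.2,0,0,-0.1,0],[-0.2,-0.05,0,-0.16,0],[-0.2,-0.1,0,-0.21,0],[-0.2,-0.1,0,-0.25,0],[-0.2,-0.1,0,-0.25,0],[-0.2,-0.1,0,-0.25,0]])

```text
time: 36.42
tool_pos: [0.5684, -0.0647, 0.2379]
tool_rot: [-3.141, -0.0, 1.587]
contact_force: [0.1, 0.1, -0.2]
opening: 0.055
grip_force: 0.0
```

```bash
python3 - <<'E'
from rib import *;from cell import *
s,c,p=look(read_camera,observe,"w15"); print(s["tool_pos"],s["tool_rot"],s["opening"])
a=(.56,.0,.12); im=rectify(c,p,*a,.015); H,S,V=masks(im)
ms,ar=big(((H<9)|(H>173))&(S>120)&(S<195),1,3); print("red",ar,wrect(ms[0],*a))
ms,ar=big((S<70)&(V>150),3,3); print("grey/wood",ar,[wrect(m,*a) for m in ms])
im1=rectify(c,p,.57,0,.16,.015,500)
t=read_camera("top"); np.savez("top5.npz",**t)
cv2.imwrite("pics/w15.png",im1)
topz(t,dict(red=(.5685,-.0632),wood=(.5675,.0355),foam=(.60,.078)))
print(go(s,.5,.12,.25,np.pi/2))
E
```

```text
[ 0.56843909 -0.06469272  0.23785808] [-3.14126581e+00 -3.16768882e-04  1.58666058e+00] 0.055049482934660436
red [np.int32(20276)] (array([ 0.571 , -0.0628]), array([568.8, -62.4]), array([87.6, 46. ]), 90.0)
grey/wood [np.int32(32326), np.int32(20355), np.int32(5916)] [(array([0.5967, 0.1041]), array([594.8, 103.4]), array([ 32.8, 170. ]), 90.0), (array([0.5696, 0.0352]), array([567.2,  35.6]), array([89.2, 46.8]), 90.0), (array([0.4543, 0.1019]), array([457.4, 102.6]), array([34.4, 34.4]), 90.0)]
red 40 0.6196
wood 15 0.0156
foam 9 0.0129
(array([ 0.1858, -0.0655, -0.0121]), 'twist', np.float64(0.016), 'q6', np.float64(-0.26))
```

>>> step_arm(plan=[[-0.2,0.06,-0.02,-0.012,0.016],[-0.2,0.12,-0.04,-0.012,0.016],[-0.2,0.186,-0.065,-0.012,0.016],[-0.2,0.186,-0.065,-0.012,0.016],[-0.2,0.186,-0.065,-0.012,0.016]])

```text
time: 37.15
tool_pos: [0.5005, 0.1206, 0.2493]
tool_rot: [-3.14, 0.0, 1.573]
contact_force: [-0.3, -0.7, 0.2]
opening: 0.0551
grip_force: 0.0
```

```bash
python3 - <<'E'
from rib import *;from cell import *
s,c,p=look(read_camera,observe,"w16"); print(s["tool_pos"],s["tool_rot"])
a=(.5,.23,.15); im=rectify(c,p,*a,.013); cv2.imwrite("pics/w16.png",im)
E
```

```text
[0.50047629 0.1206388  0.24925825] [-3.14017196e+00  4.52414198e-04  1.57309693e+00]
```

View pics/w16.png

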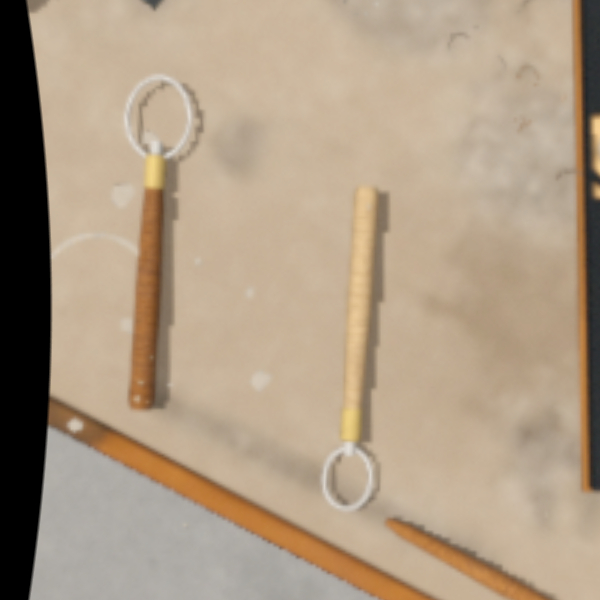

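```bash
cat >> rib.py <<'E'
def handle(c,p,a,kind,z=.009):
    im=rectify(c,p,*a,z); H,S,V=masks(im)
    m=(S>85)&(V>165)&(H<26) if kind==0 else (S>105)&(H<20)&(V>50)&(V<190)
    out=[]
    for k,A in zip(*big(m,6,3)):
        w=wrect(k,*a); L=max(w[2]); B=min(w[2])
        if 60<L<140 and 6<B<22:
            q=np.argwhere(k); x,y=px2w(q[:,1],q[:,0],*a); X=np.c_[x,y].astype(np.float32)
            l=cv2.fitLine(X,cv2.DIST_L2,0,.01,.01).ravel(); t=(X-l[2:])@l[:2]
            print(kind,"L,B",L,B,"ends",(l[2:]+l[:2]*t.min()).round(4),(l[2:]+l[:2]*t.max()).round(4),"ang",round(float(np.degrees(np.arctan2(l[1],l[0]))),1))
E
python3 - <<'E'
from rib import *
c,p=load("w16"); a=(.5,.23,.15)
im=rectify(c,p,*a,.009); h=cv2.cvtColor(im,cv2.COLOR_BGR2HSV)
for u,v in [(362,240),(358,320),(352,425),(390,300),(150,220),(143,380),(154,170),(100,300)]: print((u,v),h[v,u],end=" ")
print()
handle(c,p,a,0);handle(c,p,a,1)
E
```

```text
(362, 240) [ 18  88 228] (358, 320) [ 18  93 223] (352, 425) [ 22 116 225] (390, 300) [ 16  60 196] (150, 220) [ 14 152 153] (143, 380) [ 14 154 152] (154, 170) [ 21 117 220] (100, 300) [ 16  59 200] 
0 L,B 127.5 10.9 ends [0.4289 0.2055] [0.5561 0.1968] ang -3.9
0 L,B 83.6 8.4 ends [0.3476 0.1142] [0.3874 0.1877] ang 61.5
1 L,B 112.6 12.7 ends [0.4446 0.3105] [0.557  0.3037] ang -3.5
1 L,B 87.8 10.6 ends [0.3481 0.1084] [0.3883 0.1865] ang 62.8
```

```bash
python3 -c "
from h import *;from cell import *
s=observe();print(go(s,.4835,.2017,.03,-.067+np.pi),s['qpos'])"
```

```text
(array([ 0.0821, -0.0171,  0.2193]), 'twist', np.float64(-1.503), 'q6', np.float64(0.09)) [ 8.60075689e-02  2.92281648e-01  1.46900082e+00 -4.92650253e-04
  1.38149481e+00  8.54104156e-02]
```

>>> step_arm(plan=[[0.43,0.03,-0.01,0.04,1.639],[0.43,0.06,-0.017,0.1,1.639],[0.43,0.082,-0.017,0.15,1.639],[0.43,0.082,-0.017,0.18,1.639],[0.43,0.082,-0.017,0.18,1.639],[0.43,0.082,-0.017,0.18,1.639],[0.43,0.082,-0.017,0.18,1.639],[0.43,0.082,-0.017,0.18,1.639],[0.43,0.082,-0.017,0.18,1.639],[0.43,0.082,-0.017,0.19,1.639],[0.43,0.082,-0.017,0.205,1.639],[0.43,0.082,-0.017,0.219,1.639],[0.43,0.082,-0.017,0.219,1.639]])

```text
time: 38.83
tool_pos: [0.4829, 0.2016, 0.0293]
tool_rot: [3.141, 0.003, -0.068]
contact_force: [0.1, -0.8, -0.2]
opening: 0.0259
grip_force: 0.0
```

```bash
python3 - <<'E'
from rib import *;from cell import *
s,c,p=look(read_camera,observe,"w17"); print(s["tool_pos"],s["tool_rot"],s["opening"])
handle(c,p,(.53,.2,.1),0)
x,y=s["tool_pos"][:2]; im=rectify(c,p,x,y,.08,.009,400); H,S,V=masks(im)
# grey finger / gold ring geometry: pixels near the tips in the raw image
cv2.imwrite("pics/w17.png",im)
E
```

```text
[0.48286708 0.20163231 0.02929805] [ 3.14057359  0.00320639 -0.06750235] 0.025912704392910497
```

>>> step_arm(plan=[[0.43,0,0,0.01,0],[0.43,0,0,0.02,0],[0.43,0,0,0.025,0],[0.43,0,0,0.025,0]])

```text
time: 39.38
tool_pos: [0.4837, 0.202, 0.0056]
tool_rot: [3.141, 0.001, -0.068]
contact_force: [-0.4, -0.0, -0.3]
opening: 0.0263
grip_force: 0.0
```

>>> step_arm(plan=[[0.43,0,0,0.002,0],[0.43,0,0,0.004,0],[0.43,0,0,0.004,0]])

```text
time: 39.75
tool_pos: [0.4839, 0.202, 0.002]
tool_rot: [-3.142, 0.0, -0.068]
contact_force: [-0.6, 0.2, 0.2]
opening: 0.0262
grip_force: 0.0
```

>>> step_arm(plan=[[0.43,0,0,0.002,0],[0.43,0,0,0.004,0],[0.43,0,0,0.004,0]])

```text
time: 40.12
tool_pos: [0.4839, 0.202, -0.0021]
tool_rot: [3.142, 0.0, -0.068]
contact_force: [-0.9, 0.2, -0.5]
opening: 0.0263
grip_force: 0.0
```

>>> step_arm(plan=[[0.43,0,0,0.002,0],[0.43,0,0,0.004,0],[0.43,0,0,0.004,0]])

```text
time: 40.5
tool_pos: [0.4838, 0.202, -0.0062]
tool_rot: [3.142, 0.0, -0.068]
contact_force: [-0.8, -0.2, 0.4]
opening: 0.026
grip_force: 0.0
```

>>> step_arm(plan=[[0.43,0,0,0.002,0],[0.43,0,0,0.004,0],[0.43,0,0,0.004,0]])

```text
time: 40.88
tool_pos: [0.4838, 0.202, -0.0102]
tool_rot: [3.142, 0.0, -0.068]
contact_force: [-0.0, -0.2, -0.1]
opening: 0.0262
grip_force: 0.0
```

>>> step_arm(plan=[[0.43,0,0,0.002,0],[0.43,0,0,0.004,0],[0.43,0,0,0.004,0]])

```text
time: 41.25
tool_pos: [0.4838, 0.202, -0.0142]
tool_rot: [3.142, 0.0, -0.068]
contact_force: [-0.3, 0.0, 0.9]
opening: 0.0261
grip_force: 0.0
```

>>> step_arm(plan=[[0.6,0,0,0,0],[0.8,0,0,0,0],[0.8,0,0,0,0],[0.8,0,0,0,0]], grip_force=20)

```text
time: 41.75
tool_pos: [0.484, 0.202, -0.0139]
tool_rot: [-3.142, -0.0, -0.068]
contact_force: [-0.4, 0.3, 0.7]
opening: 0.0124
grip_force: 20.0
```

>>> step_arm(plan=[[0.8,0,0,-0.02,0],[0.8,0,0,-0.06,0],[0.8,0,0,-0.12,0],[0.8,0,0,-0.16,0],[0.8,0,0,-0.16,0]])

```text
time: 42.38
tool_pos: [0.4859, 0.2026, 0.1494]
tool_rot: [-3.139, -0.007, -0.068]
contact_force: [0.5, 0.2, -0.7]
opening: 0.0123
grip_force: 20.0
```

```bash
python3 - <<'E'
from rib import *;from cell import *
c,p=load("w15"); a=(.5,.0,.15)
im=rectify(c,p,*a,.014); H,S,V=masks(im)
for k,A in zip(*big((H>22)&(H<33)&(S>170)&(V>120),3,3)): 
    print("yellow",A,wrect(k,*a))
    q=np.argwhere(k)
    for u0 in (190,230,370,420,440):
        r=q[q[:,1]==u0][:,0]
        if len(r): print("  y",round(px2w(u0,0,*a)[1],4),"x",[round(px2w(0,v,*a)[0],4) for v in (r.min(),r.max())])
    print("  y ends",[round(px2w(u,0,*a)[1],4) for u in (q[:,1].min(),q[:,1].max())])
m=(V<60)
q=np.argwhere(big(m,1,5)[0][0])
for u0 in (150,250,420): 
    r=q[q[:,1]==u0][:,0]
    if len(r): print("foam y",round(px2w(u0,0,*a)[1],4),"x low",round(px2w(0,r.max(),*a)[0],4))
for v0 in (300,400,520):
    r=q[q[:,0]==v0][:,1]; print("foam x",round(px2w(0,v0,*a)[0],4),[round(px2w(u,0,*a)[1],4) for u in (r.min(),r.max())])
s=observe(); print(s["tool_pos"],s["opening"],s["grip_force"],go(s,.4355,-.0067,.1,1.587))
E
```

```text
yellow 17290 (array([ 0.492 , -0.0298]), array([491.5, -14.9]), array([ 39.4, 172.7]), 1.3)
  y 0.0547 x [np.float64(0.4988), np.float64(0.4812)]
  y 0.0347 x [np.float64(0.4998), np.float64(0.4818)]
  y -0.0353 x [np.float64(0.5012), np.float64(0.4828)]
  y -0.0602 x [np.float64(0.5122), np.float64(0.4733)]
  y -0.0703 x [np.float64(0.5122), np.float64(0.4733)]
  y ends [np.float64(0.0712), np.float64(-0.1013)]
yellow 14328 (array([ 0.4378, -0.0256]), array([436.7, -15.9]), array([ 30.7, 167.7]), 1.6)
  y 0.0547 x [np.float64(0.4448), np.float64(0.4272)]
  y 0.0347 x [np.float64(0.4448), np.float64(0.4278)]
  y -0.0353 x [np.float64(0.4462), np.float64(0.4288)]
  y -0.0602 x [np.float64(0.4532), np.float64(0.4232)]
  y -0.0703 x [np.float64(0.4532), np.float64(0.4232)]
  y ends [np.float64(0.0677), np.float64(-0.0998)]
foam y 0.0747 x low 0.4058
foam y 0.0247 x low 0.4072
foam y -0.0602 x low 0.4092
foam x 0.4998 [np.float64(0.0827), np.float64(-0.1132)]
foam x 0.4497 [np.float64(0.0822), np.float64(-0.1138)]Traceback (most recent call last):
  File "<stdin>", line 17, in <module>
    return umr_minimum(a, axis, None, out, keepdims, initial, where)
ValueError: zero-size array to reduction operation minimum which has no identity
```

```bash
python3 -c "
from h import *;from cell import *
s=observe();print(s['tool_pos'],s['opening'],s['grip_force'],go(s,.436,-.0072,.05,1.589))"
```

```text
[0.48591596 0.20256679 0.14938066] 0.012296649467005294 19.999731481075287 (array([-0.0362,  0.2129,  0.0986]), 'twist', np.float64(1.484), 'q6', np.float64(1.89))
```

>>> step_arm(plan=[[0.8,-0.01,0.05,0,-1.657],[0.8,-0.02,0.1,0,-1.657],[0.8,-0.03,0.15,0,-1.657],[0.8,-0.0335,0.2,0,-1.657],[0.8,-0.0335,0.212,0.02,-1.657],[0.8,-0.0335,0.212,0.04,-1.657],[0.8,-0.0335,0.212,0.06,-1.657],[0.8,-0.0335,0.212,0.08,-1.657],[0.8,-0.0335,0.212,0.095,-1.657],[0.8,-0.0335,0.212,0.1,-1.657],[0.8,-0.0335,0.212,0.1,-1.657],[0.8,-0.0335,0.212,0.1,-1.657],[0.8,-0.0335,0.212,0.1,-1.657]])

```text
time: 44.0
tool_pos: [0.4364, -0.0072, 0.0465]
tool_rot: [3.141, 0.0, 1.588]
contact_force: [-0.1, -0.0, -0.0]
opening: 0.0125
grip_force: 20.0
```

```bash
python3 - <<'E'
from rib import *;from cell import *
s,c,p=look(read_camera,observe,"w18"); print(s["tool_pos"],s["tool_rot"],s["opening"])
x,y,z=s["tool_pos"]
a=(x,y+.05,.06); im=rectify(c,p,*a,z+.0139+.0085); H,S,V=masks(im)
for k,A in zip(*big((S>60)&(S<150)&(V>140)&(H>12)&(H<24),3,3)): print(A,wrect(k,*a), round(px2w(np.argwhere(k)[:,1].min(),0,*a)[1],4))
cv2.imwrite("pics/w18.png",im)
E
```

```text
[ 0.43641619 -0.00724324  0.04645629] [3.14053173e+00 1.49208047e-04 1.58776566e+00] 0.012488547651431812
28582 (array([0.4665, 0.0874]), array([439.2,  66.4]), array([132.3,  58.9]), 44.7) 0.1027
24596 (array([0.4361, 0.0251]), array([436.4,  24.5]), array([12.7, 82.8]), 1.0) 0.0659
387 (array([0.4506, 0.0025]), array([451.1,   2.4]), array([ 2.6, 13.5]), 79.5) 0.0047
```

>>> step_arm(plan=[[0.8,0,0,0.02,0],[0.8,0,0,0.04,0],[0.8,0,0,0.049,0],[0.8,0,0,0.053,0],[0.8,0,0,0.055,0],[0.8,0,0,0.055,0]])

```text
time: 44.8
tool_pos: [0.4364, -0.0072, -0.0087]
tool_rot: [3.141, 0.0, 1.589]
contact_force: [0.6, 0.2, 0.3]
opening: 0.0124
grip_force: 20.0
```

>>> step_arm(plan=[[0.8,0,0,0.001,0],[0.8,0,0,0.002,0],[0.8,0,0,0.002,0]])

```text
time: 45.18
tool_pos: [0.4365, -0.0072, -0.01]
tool_rot: [3.14, 0.0, 1.589]
contact_force: [-2.7, 0.4, 11.5]
opening: 0.0127
grip_force: 20.0
```

>>> step_arm(plan=[[0.63,0,0,0,0],[0.63,0,0,-0.001,0],[0.63,0,0,-0.001,0],[0.63,0,0,-0.02,0],[0.63,0,0,-0.05,0],[0.43,0,0,-0.11,0],[0.43,0,0,-0.17,0],[0.43,0,0,-0.17,0],[0.43,0,0,-0.17,0]])

```text
time: 46.3
tool_pos: [0.4356, -0.0071, 0.1586]
tool_rot: [-3.141, -0.0, 1.589]
contact_force: [-0.8, -0.1, -0.3]
opening: 0.0265
grip_force: 0.0
```

```bash
python3 - <<'E'
from rib import *;from cell import *
s,c,p=look(read_camera,observe,"w19"); print(s["tool_pos"],s["opening"])
a=(.48,.0,.12); im=rectify(c,p,*a,.017); H,S,V=masks(im)
for k,A in zip(*big((S>60)&(S<150)&(V>140)&(H>12)&(H<26),4,3)): print(A,wrect(k,*a))
handle(c,p,(.5,.27,.13),1)
t=read_camera("top"); np.savez("top6.npz",**t); m=masks(t["img"][:,:,::-1].copy())
topz(t,dict(l0=(.4365,.02),l0b=(.4365,.04)),.004)
print(go(s,.5215,.3058,.12,3.081))
E
```

```text
[ 0.43560154 -0.00710937  0.15860534] 0.026479043070783522
18040 (array([0.4835, 0.0992]), array([486. ,  88.7]), array([212.1,  85.6]), 21.8)
15927 (array([ 0.3755, -0.0274]), array([380. , -21.6]), array([39.6, 94.8]), 0.0)
8281 (array([0.4361, 0.0056]), array([436.2,   1.9]), array([ 11.6, 128. ]), 1.0)
6424 (array([0.5618, 0.0389]), array([563.4,  36.2]), array([55.3, 93.8]), 1.4)
l0 9 0.5402
l0b 12 0.5425
(array([0.3113, 0.0915, 0.0386]), 'twist', np.float64(-1.492), 'q6', np.float64(-0.21))
```

>>> step_arm(plan=[[0.43,0.06,0.03,0,0],[0.43,0.12,0.06,0,0],[0.43,0.17,0.09,0,0],[0.43,0.21,0.09,0,0],[0.43,0.21,0.09,0,0],[0.43,0.21,0.09,0,0]])

```text
time: 47.15
tool_pos: [0.5215, 0.2038, 0.1576]
tool_rot: [-3.139, 0.001, 1.589]
contact_force: [-0.1, -0.2, 0.2]
opening: 0.0262
grip_force: 0.0
```

```bash
python3 - <<'E'
from rib import *;from cell import *
s,c,p=look(read_camera,observe,"w20"); print(s["tool_pos"],s["opening"])
handle(c,p,(.52,.30,.13),1)
a=(.54,.3,.12); im=rectify(c,p,*a,.009); H,S,V=masks(im)
for k,A in zip(*big((S>100)&(V>190)&(H>18)&(H<28),2,3)): print("ferrule",A,wrect(k,*a))
print(go(s,.5215,.3058,.03,3.081))
E
```

```text
[0.52150718 0.2037965  0.15758649] 0.02618908582054227
1 L,B 112.7 12.6 ends [0.4444 0.3109] [0.5569 0.3042] ang -3.4
ferrule 712 (array([0.5649, 0.3051]), array([564.8, 305.1]), array([ 7.4, 15.8]), 87.3)
(array([0.1021, 0.0022, 0.1275]), 'twist', np.float64(-1.492), 'q6', np.float64(0.22))
```

>>> step_arm(plan=[[0.43,0.05,0.002,0.04,-1.492],[0.43,0.102,0.002,0.08,-1.492],[0.43,0.102,0.002,0.1,-1.492],[0.43,0.102,0.002,0.1,-1.492],[0.43,0.102,0.002,0.1,-1.492],[0.43,0.102,0.002,0.1,-1.492],[0.43,0.102,0.002,0.1,-1.492],[0.43,0.102,0.002,0.1,-1.492],[0.43,0.102,0.002,0.12,-1.492],[0.43,0.102,0.002,0.14,-1.492],[0.43,0.102,0.002,0.155,-1.492],[0.43,0.102,0.002,0.163,-1.492],[0.43,0.102,0.002,0.163,-1.492]])

```text
time: 48.82
tool_pos: [0.5224, 0.306, -0.0043]
tool_rot: [-3.141, -0.001, 3.08]
contact_force: [-0.6, -0.7, -1.0]
opening: 0.026
grip_force: 0.0
```

>>> step_arm(plan=[[0.43,0,0,0.003,0],[0.43,0,0,0.006,0],[0.43,0,0,0.008,0],[0.43,0,0,0.008,0]])

```text
time: 49.32
tool_pos: [0.5224, 0.3065, -0.0121]
tool_rot: [3.142, -0.0, 3.081]
contact_force: [-0.2, 0.1, 0.5]
opening: 0.0262
grip_force: 0.0
```

>>> step_arm(plan=[[0.6,0,0,0,0],[0.8,0,0,0,0],[0.8,0,0,0,0],[0.8,0,0,0,0]], grip_force=20)

```text
time: 49.82
tool_pos: [0.5225, 0.3065, -0.0119]
tool_rot: [3.141, 0.0, 3.081]
contact_force: [0.7, 1.0, 1.6]
opening: 0.0122
grip_force: 20.0
```

>>> step_arm(plan=[[0.8,0,0,-0.02,0],[0.8,0,0,-0.06,0],[0.8,0,0,-0.12,0],[0.8,0.004,-0.06,-0.13,1.492],[0.8,0.006,-0.12,-0.13,1.492],[0.8,0.008,-0.18,-0.13,1.492],[0.8,0.01,-0.24,-0.13,1.492],[0.8,0.0124,-0.3,-0.13,1.492],[0.8,0.0124,-0.316,-0.12,1.492],[0.8,0.0124,-0.316,-0.11,1.492],[0.8,0.0124,-0.316,-0.1,1.492],[0.8,0.0124,-0.316,-0.09,1.492],[0.8,0.0124,-0.316,-0.075,1.492],[0.8,0.0124,-0.316,-0.06,1.492],[0.8,0.0124,-0.316,-0.06,1.492],[0.8,0.0124,-0.316,-0.06,1.492]])

```text
time: 51.82
tool_pos: [0.4912, -0.0082, 0.0484]
tool_rot: [3.141, 0.0, 1.591]
contact_force: [0.4, -0.4, 0.4]
opening: 0.0119
grip_force: 20.0
```

```bash
python3 - <<'E'
from rib import *;from cell import *
s,c,p=look(read_camera,observe,"w21"); print(s["tool_pos"],s["tool_rot"],s["opening"],s["grip_force"])
x,y,z=s["tool_pos"]
a=(x,y+.05,.06); im=rectify(c,p,*a,z+.0119+.0085); H,S,V=masks(im)
for k,A in zip(*big((S>110)&(V>50)&(V<200)&(H>6)&(H<19),4,3)): print(A,wrect(k,*a), round(px2w(np.argwhere(k)[:,1].min(),0,*a)[1],4))
a=(.48,.03,.12); im=rectify(c,p,*a,.014); H,S,V=masks(im)
for k,A in zip(*big((H>22)&(H<33)&(S>170)&(V>120),3,3)): print("yellow",A,wrect(k,*a))
E
```

```text
[ 0.49120343 -0.00821901  0.04839276] [3.14098355e+00 5.09147181e-05 1.59067671e+00] 0.011890710952346882 19.999948740005493
28750 (array([0.4925, 0.0248]), array([497.4,  25.6]), array([25.7, 87.5]), 0.7) 0.0693
4575 (array([0.4771, 0.0183]), array([471.2,  13.8]), array([24.6, 27.3]), 1.6) 0.0277
3961 (array([0.5193, 0.0428]), array([518.8,  43.2]), array([15.1, 26. ]), 0.7) 0.0563
3146 (array([0.4939, 0.0801]), array([486.9,  80. ]), array([111.2,   1.6]), 1.1) 0.0817
yellow 3925 (array([0.4378, 0.0202]), array([437.6,  21.6]), array([19.1, 96. ]), 1.4)
yellow 760 (array([0.4816, 0.0419]), array([483.6,  37.8]), array([ 6.8, 69.6]), -0.0)
yellow 486 (array([ 0.502 , -0.0816]), array([501.9, -81.4]), array([ 4.7, 17.1]), 4.6)
```

>>> step_arm(plan=[[0.8,0,0,0.02,0],[0.8,0,0,0.04,0],[0.8,0,0,0.049,0],[0.8,0,0,0.053,0],[0.8,0,0,0.055,0],[0.8,0,0,0.055,0]])

```text
time: 52.62
tool_pos: [0.4912, -0.0083, -0.0066]
tool_rot: [3.141, 0.0, 1.589]
contact_force: [-0.9, 1.0, -0.6]
opening: 0.0121
grip_force: 20.0
```

>>> step_arm(plan=[[0.8,0,0,0.001,0],[0.8,0,0,0.002,0],[0.8,0,0,0.002,0]])

```text
time: 53.0
tool_pos: [0.4912, -0.0083, -0.008]
tool_rot: [3.14, 0.0, 1.589]
contact_force: [-1.6, -0.4, 8.6]
opening: 0.012
grip_force: 20.0
```

Floor felt at the expected height; release, rise and move back for an overall check.

>>> step_arm(plan=[[0.63,0,0,0,0],[0.63,0,0,-0.001,0],[0.63,0,0,-0.001,0],[0.63,0,0,-0.02,0],[0.63,0,0,-0.05,0],[0.63,0,0,-0.11,0],[0.63,-0.04,0,-0.17,0],[0.63,-0.1,0,-0.23,0],[0.63,-0.12,0,-0.26,0],[0.63,-0.12,0,-0.26,0],[0.63,-0.12,0,-0.26,0]])

```text
time: 54.38
tool_pos: [0.4926, -0.1281, 0.2503]
tool_rot: [-3.141, -0.001, 1.588]
contact_force: [-0.2, -0.2, -0.6]
opening: 0.0165
grip_force: 0.0
```

```bash
cat > chk.py <<'E'
from rib import *;from cell import *
s,c,p=look(read_camera,observe,"w22"); print(s["tool_pos"],s["opening"])
yaw=.018; R=np.array([[np.cos(yaw),-np.sin(yaw)],[np.sin(yaw),np.cos(yaw)]]); o=np.array([.5510,-.0146])
a=(.56,.0,.16)
def rep(n,m,k=1,op=3):
    for q,A in zip(*big(m,k,op)):
        w=wrect(q,*a); print(n,A,"tray mm",((np.array(w[1])/1000-o)@R*1000).round(1),w[2],w[3])
im=rectify(c,p,*a,.015); H,S,V=masks(im); ok=np.zeros(H.shape,bool); ok[50:590,130:520]=1
rep("red",ok&((H<9)|(H>173))&(S>120)&(S<195)); rep("wood",ok&(S<70)&(V>150),4)
im=rectify(c,p,*a,.018); H,S,V=masks(im); rep("foot",ok&(S<45)&(V>120),3)
im=rectify(c,p,*a,.017); H,S,V=masks(im); rep("loop0",ok&(S>60)&(S<150)&(V>140)&(H>12)&(H<26),4); rep("loop1",ok&(S>110)&(V>50)&(V<200)&(H>6)&(H<19),4)
im=rectify(c,p,*a,.006); H,S,V=masks(im); rep("yellow",ok&(H>22)&(H<33)&(S>170)&(V>120),4)
E
python3 chk.py
```

```text
[ 0.49262915 -0.12806455  0.2503316 ] 0.016516022113672667
red 11503 tray mm [ 16.2 -48.9] [46.8 88.1] 1.5
wood 11533 tray mm [16.6 49.8] [46.9 88.5] 0.0
wood 2423 tray mm [86.5 -8.9] [20.3 50.7] -0.0
wood 2110 tray mm [ 53.5 102. ] [180.8   4.3] -0.0
wood 1381 tray mm [-110.7  103.8] [ 6.4 65.6] 90.0
foot 3305 tray mm [85.8 -9.1] [20.9 51.3] 2.0
foot 668 tray mm [22.6 57. ] [10.1 32.4] 13.5
foot 351 tray mm [31.6 56.4] [29.9  4.3] 90.0
loop0 4514 tray mm [-114.1   18. ] [ 10.9 129.2] 1.0
loop0 3864 tray mm [14.9 48.5] [55.1 93.6] 1.3
loop0 1729 tray mm [103.6  25.8] [20.3 29.9] 90.0
loop0 1632 tray mm [-61.7 102.9] [ 6.4 77.3] 90.0
loop1 7135 tray mm [1.181e+02 1.000e-01] [39.  72.2] 2.3
loop1 4735 tray mm [-87.3   8.8] [32.6 41.6] 1.2
loop1 3740 tray mm [-60.5  30.1] [ 10.3 112.6] 0.8
loop1 2675 tray mm [ 51.9 -48.5] [21.5 36.8] 2.7
yellow 4391 tray mm [-60.5   0.2] [ 41.3 175.9] 0.9
yellow 3258 tray mm [-125.3    0.3] [ 13.9 171.2] 1.2
yellow 2736 tray mm [-60.2 -63.5] [27.7 35.2] 0.0
yellow 2499 tray mm [-51.2  14.7] [ 14.5 146.4] 4.8
```

```bash
python3 - <<'E'
from rib import *;from cell import *
t=read_camera("top")
yaw=.018;R=np.array([[np.cos(yaw),-np.sin(yaw)],[np.sin(yaw),np.cos(yaw)]]);o=np.array([.551,-.0146])
P=dict(foot=(86,-10),foot2=(124,-10),tongue=(105,25),red=(17,-60),red2=(17,-30),wood=(17,35),wood2=(17,65),l0=(-115,60),l0b=(-115,-20),l1=(-60,60),l1b=(-60,-20),foam=(60,80))
topz(t,{k:tuple(R@(np.array(v)/1000)+o) for k,v in P.items()},.005)
topz(t,dict(c0=(.480,-.356),c1=(.524,-.351),c2=(.485,-.405),c3=(.530,-.401)),.008)
print(hand_in())
E
```

```text
foot 6 0.0213
foot2 0 nan
tongue 6 0.0167
red 0 nan
red2 2 0.0132
wood 6 0.0135
wood2 5 0.0154
l0 6 0.0164
l0b 4 0.6139
l1 5 0.014
l1b 0 nan
foam 6 0.0131
c0 14 0.0232
c1 15 0.023
c2 15 0.0234
c3 14 0.0223
the job is handed in; nothing more can be done
Nonerib.py:23: RuntimeWarning: Mean of empty slice.
  m=(np.hypot(W[...,0]-x,W[...,1]-y)<r)&(d>0); print(n,m.sum(),W[m][:,2].mean().round(4))
  ret = ret.dtype.type(ret / rcount)
```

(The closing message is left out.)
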